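Zero the scorekeeper with its stylus and jar the dice

ROBOT

A 6-joint arm with a two-finger parallel gripper is mounted at the origin on the work surface. World frame = base frame: x ahead of the robot, y to its left, z up, the work surface at z = 0. Lengths are in m, angles in rad, forces in N, time in s.
With the tool pointing down it reaches from about 0.35 to 0.85 m from the base axis. Payload 8.1 kg.
Tool frame: the origin (TCP) lies at the very end of the fingers, on their centre line; the grasp point (between the pads) lies 19 mm behind it; z points along the fingers, y is the direction in which the jaws open and shut (so a half turn about z gives the same grasp; the last joint's range is limited). The gripper opens to 93 mm and grips with 3 to 60 N. Pads are 15 mm wide; open, the fingers measure 128 mm over their backs; the gripper's body (75 mm by 188 mm) begins 65 mm behind the grasp point.
Start: joints at [1.142, 0.13, 1.488, -0, 1.523, -0.085], TCP at [0.202, 0.565, 0.219] pointing down, gripper open.
Joint ranges: [-2.96, 2.96], [-0.89, 2.26], [0.02, 2.5], [-1.34, 4.48], [0, 2.73], [-2.66, 2.66]. Speed limits (rad/s): [2.39, 2.39, 2.79, 3.14, 3.14, 3.14].

INTERFACE

Orientations are given as a rotation vector (axis times angle).
In Python, from plant import robot gives the robot as it stands.
- The arm moves only by the shell command python3 -m pendant 'ROWS' [OPENING] [FORCE]. ROWS is JSON, a list of rows, each an object with "delta_pos": the shift along the tool's x, y, z in m, a list of three; "spin": the turn about the tool's z in rad. In form: [{"delta_pos": [dx, dy, dz], "spin": spin}, ...]. A call has 1 to 10 rows; each row is the pose to reach, as a shift and turn from the pose measured when the call began, along the tool's axes at that moment; what a row does not reach only later rows make up. A row lasts 1/10 s, in which the tool goes at most 50 mm and 8.59 degrees, less where a joint would pass 70% of its speed; a pose out of reach is approached as far as the arm can. A call with a gripper value outside its range is refused whole. OPENING is the closure, from -1 (fully open) to 1 (shut), set as the call begins (- or left out, the last holds). The fingers move at their own pace and stop on an object; FORCE is the grip in N (left out, the last holds). Time passes only in rows, so rows that repeat a pose let the fingers close. It gives the time, the measured TCP pose, the force and the opening at its end, in the units of the state.
- robot.read_state(): the state, without advancing time (a new reading comes with each control period).
- robot.read_camera(name): name is "scene" or "top" or "wrist"; returns a dict with "color" (480x640x3 uint8, blue, green, red), "camera_matrix" (3x3 intrinsics, pixels), "D" ([k1, k2, p1, p2, k3] as OpenCV has them; the pictures are not rectified), "R" (3x3) and "t" (3): a world point X has camera coordinates R X + t. Camera axes: x right, y down, z forward; pixel columns grow to the right and rows downward; lengths in m; the calibration is good to about 2 mm. A picture is of the moment at which its call begins. There is no depth.
- robot.close_job(): hands the job in, once; it reports no verdict.
Trained networks look in the newest picture that a camera, given by its name, has taken for a name from the list of things; names that differ only in an ending like _2 or _b are one class to them, and where a whole thing is asked for, a point or a joint stands for the part that bears it (a point fixed in the world has none). Each returns a list of dicts, best first, with "score" (0 to 1); they miss things now and then, are a little off and sometimes report something else, mostly with a low value. They report only what shows in the picture. A call takes as long as a camera call. They do not tell look-alikes from the thing itself.
- robot.outline_of(camera, label): "mask" (480x640 bool, what is visible of it).
- robot.mark_of(camera, label): "location" ([x, y, z] in m, in the coordinates of the camera as it stood for that picture, good to about 4 mm: a listed point, or the origin of a listed thing).
The state is a dict: "t": time; "q": joint angles; "dq": joint speeds; "joint_torque": joint torques, N m; "tool_pos": TCP position; "orientation": TCP orientation; "force": force on the tool from outside, world axes, zero at the start; "wrist_torque": the same for the moment, N m; "opening": finger opening in m.
Only numpy, scipy, OpenCV 4.12 (cv2) and the standard library are available. Lean on these libraries where they do the work, as an engineer would, in place of code of your own. Each camera call takes 0.05 s, during which the arm holds its last target.

TASK

The game is over: take the stylus from its holder on the peg board scorekeeper and zero the four scores by pressing its tip onto the four steel contact studs one after another, from left to right as the robot sees them, holding each down for about a second. Hang the stylus back upright in its holder and put every die from the steel tray into the glass jar, then set the lid squarely on the jar, leaving the other things on the table where they are.

Things in the scene. Friction and masses are not known exactly. Their poses are not given: they have to be found in the camera images.
- scorekeeper: fixed white plastic peg board, 180 (x) x 220 (y) x 20 mm, flat on the table left or right of the jar, yaw within 0.2 rad of 0; origin centre of underside. Yellow pegs stand 18 mm out of its four tracks (x -0.03 to 0.045 m); at the near (-x) end of each track a sprung steel stud (x -0.063, y 0.075, 0.025, -0.025, -0.075 m). Forked stylus holder at the middle of its far (+x) edge
- holder_seat (a point): where the stylus hangs: middle of the 16 mm gap between the holder's two level prongs, at their top face, 70 mm above the table; axes as the scorekeeper's. Prongs 12 mm wide, 8 mm thick, reach along x from 23 mm before (-x) to 17 mm beyond this point, where a column joins them; nothing rises above the prong tops; the gap is open above, below and at -x
- stylus: loose scoring stylus, 92 mm long, 45 g, hanging upright in the holder; origin at its tip, z up along it. Steel stem 9 mm across with a round 7 mm tip, up to z 42 mm; square collar 30 x 30 mm, z 42 to 48 mm, its underside rests on the prongs; square grip 16 x 16 mm, z 48 to 92 mm, flats facing its x and y
- stylus_collar (a point): centre of the underside of the stylus's collar, 42 mm above its tip
- tray: fixed square steel catch tray, 240 x 240 mm, floor 3 mm thick, walls 3 mm thick and 14 mm high; origin centre of underside, yaw within 0.2 rad of 0. Beyond its far (+x) wall an oak chute 95 mm wide rises from 20 to 60 mm height to a dice tower 130 mm high, whose front is 207 mm from the tray's centre along x
- jar: fixed open glass dice jar with a steel rim band: outer diameter 104 mm at the foot, 112 mm at the rim, 80 mm high, wall 4 mm (mouth 104 mm across), inner floor 6 mm up; 66 mm clear below the seated lid, so dice stacked three high would hold it up; origin at the centre of its underside, z up
- lid: loose steel lid of the jar, 120 g, lying upright on the table (or wherever it is put): round plug 94 mm across at the bottom, z 0 to 8 mm, which goes loosely into the jar's mouth; disc 116 mm across, z 8 to 16 mm, whose underside rests on the rim (then this origin is 72 mm above the jar's); round press button on top to hold it by, 26 mm across, z 16 to 38 mm. Origin centre of its underside, z up
- stud0 (a joint): spring travel of the leftmost (first) contact stud: 0 m when released, grows to 0.005 m when pressed fully down (4 N at the bottom), springs back
- stud0_top (a point): centre of the flat top of the leftmost (first) contact stud, 20 mm across, 41 mm above the table when released, standing 9 mm out of a grey round housing 36 mm across; it moves down with it (left and right as the robot sees them: left is +y)
- stud1 (a joint): spring travel of the second from the left contact stud: 0 m when released, grows to 0.005 m when pressed fully down (4 N at the bottom), springs back
- stud1_top (a point): centre of the flat top of the second from the left contact stud, 20 mm across, 41 mm above the table when released, standing 9 mm out of a grey round housing 36 mm across; it moves down with it (left and right as the robot sees them: left is +y)
- stud2 (a joint): spring travel of the third from the left contact stud: 0 m when released, grows to 0.005 m when pressed fully down (4 N at the bottom), springs back
- stud2_top (a point): centre of the flat top of the third from the left contact stud, 20 mm across, 41 mm above the table when released, standing 9 mm out of a grey round housing 36 mm across; it moves down with it (left and right as the robot sees them: left is +y)
- stud3 (a joint): spring travel of the rightmost (last) contact stud: 0 m when released, grows to 0.005 m when pressed fully down (4 N at the bottom), springs back
- stud3_top (a point): centre of the flat top of the rightmost (last) contact stud, 20 mm across, 41 mm above the table when released, standing 9 mm out of a grey round housing 36 mm across; it moves down with it (left and right as the robot sees them: left is +y)
- die0: loose grey plastic die, a 24 mm cube with white pips, 16 g; origin at its centre, axes along its edges; 2 to 4 dice are present
- die1: loose grey plastic die, a 24 mm cube with white pips, 16 g; origin at its centre, axes along its edges; 2 to 4 dice are present
- die2: loose grey plastic die, a 24 mm cube with white pips, 16 g; origin at its centre, axes along its edges; 2 to 4 dice are present
- die3: loose grey plastic die, a 24 mm cube with white pips, 16 g; origin at its centre, axes along its edges; 2 to 4 dice are present
- cup: bystander: small porcelain cup with a handle, 76 mm across, 60 mm high, at the left side; loose; origin at the centre of its underside
- pawn_a: bystander: small wooden pawn, 26 mm across, 40 mm high, standing on the scorekeeper's far corner; loose; origin at the centre of its underside
- pawn_b: bystander: small wooden pawn, 26 mm across, 40 mm high, at the right side; loose; origin at the centre of its underside
- card_box: bystander: cardboard card box 90 x 62 x 22 mm, at the left side; loose; origin at the centre of its underside
- sugar_bowl: bystander: ceramic bowl 100 mm across, 50 mm high, at the right side; loose; origin at the centre of its underside
Not all that is in view belongs to the job. What is shaped like the lid but orange or purple is not meant.

How it is judged:
On the way, in this order (a step that is already met when the one before it is completed fails the run):
1. the stylus's tip rests on the leftmost stud (within 10 mm of the centre of its top) and presses it down at least 2 mm (distance between stylus and stud0_top below 0.01 m and value of joint stud0 above 0.002 m), for 0.5 s.
2. the stylus's tip rests on the second stud (within 10 mm of the centre of its top) and presses it down at least 2 mm (distance between stylus and stud1_top below 0.01 m and value of joint stud1 above 0.002 m), for 0.5 s.
3. the stylus's tip rests on the third stud (within 10 mm of the centre of its top) and presses it down at least 2 mm (distance between stylus and stud2_top below 0.01 m and value of joint stud2 above 0.002 m), for 0.5 s.
4. the stylus's tip rests on the rightmost stud (within 10 mm of the centre of its top) and presses it down at least 2 mm (distance between stylus and stud3_top below 0.01 m and value of joint stud3 above 0.002 m), for 0.5 s.
At the end, for the whole second after the job is handed in: stylus still, upright (0.12 rad), collar within 9 mm of the seat and on the prongs (-3/+4 mm); every present die still in the jar (within 50 mm of its axis, under 68 mm high); lid on the jar (8 mm off-centre, 4 mm in height, 0.06 rad), still; studs released (under 1.5 mm) (horizontal distance between stylus_collar and holder_seat below 0.009 m and z of stylus_collar in the frame of holder_seat between -0.003 and 0.004 m and angle between stylus's own z axis and vertical below 0.12 rad and linear speed of each of stylus, lid below 0.02 m/s and horizontal distance between each of die0, die1, die2, die3 and jar below 0.05 m and height (world z) of each of die0, die1, die2, die3 below 0.068 m and linear speed of each of die0, die1, die2, die3 below 0.03 m/s and horizontal distance between lid and jar below 0.008 m and z of lid in the frame of jar between 0.068 and 0.076 m and angle between lid's own z axis and vertical below 0.06 rad and value of joint each of stud0, stud1, stud2, stud3 below 0.0015 m); the robot touches nothing.
It fails at once if a bystander (cup, pawn, card box or bowl) is moved more than 30 mm (distance of any of cup, pawn_a, pawn_b, card_box, sugar_bowl from where it was at the start of the episode above 0.03 m).
Of die0, die1, die2, die3 only 2 to 4 are there at a start; the rules pass over those that are not, and their reading is None.
At some moment in a run one of die0, die1, die2, die3 may be knocked a few centimetres aside while the robot is not near it.
It also fails if it takes over 210 s, if anything falls off the work surface, if the arm or the gripper's body presses on something with over 40 N, if the wrist force passes 120 N, or if a joint passes its speed limit or range.

## Working session

There is one attempt and no reset: what is moved stays moved. The work goes in short steps, Python scripts to look and compute and a shell command to move; the robot and the scene stay as the last step left them, time stands still between calls to the robot, and variables do not carry over. Pictures are saved under pics/ and viewed, and the job is handed in when it is done.

```bash
mkdir -p pics; ls
cat > h.py <<'E'
import numpy as np, cv2
from plant import robot
from scipy.spatial.transform import Rotation as Ro
def pic(n,f,crop=None,scale=1):
    c=robot.read_camera(n); im=c["color"]
    if crop: x0,y0,x1,y1=crop; im=im[y0:y1,x0:x1]
    if scale!=1: im=cv2.resize(im,None,fx=scale,fy=scale,interpolation=cv2.INTER_CUBIC)
    cv2.imwrite("pics/"+f,im); return c
def world(c,p): return np.array(c["R"]).T@(np.array(p)-np.array(c["t"]))
def proj(c,X):
    R=np.array(c["R"]);t=np.array(c["t"],float)
    p,_=cv2.projectPoints(np.array(X,float).reshape(-1,3),cv2.Rodrigues(R)[0],t,np.array(c["camera_matrix"]),np.array(c["D"],float)); return p[:,0]
def ray(c,uv,z):
    K=np.array(c["camera_matrix"]);D=np.array(c["D"],float)
    n=cv2.undistortPoints(np.array(uv,float).reshape(-1,1,2),K,D)[:,0]
    R=np.array(c["R"]);t=np.array(c["t"]); o=-R.T@t
    d=np.c_[n,np.ones(len(n))]@R
    return o+d*((z-o[2])/d[:,2])[:,None]
def pose():
    s=robot.read_state(); return np.array(s["tool_pos"]),Ro.from_rotvec(s["orientation"]),s
def totool(target,yaw=None):
    """target TCP world; yaw = world angle of the tool y axis (jaw dir), mod pi"""
    p,R,s=pose(); d=R.inv().apply(np.array(target)-p)
    y=R.apply([0,1,0]); a=np.arctan2(y[1],y[0]); out=[d.round(4)]
    if yaw is not None:
        e=(yaw-a+np.pi/2)%np.pi-np.pi/2
        out.append(("spin",round(-e,4)))  # tool z down
    return out
E
python3 - <<'E'
from h import *
s=robot.read_state();print({k:np.round(v,3) for k,v in s.items()})
R=Ro.from_rotvec(s["orientation"]).as_matrix();print(R.round(3))
for n in ["scene","top","wrist"]:
    c=pic(n,n+"0.png"); print(n,np.round(c["camera_matrix"],1).tolist(),c["D"],(-np.array(c["R"]).T@c["t"]).round(3))
E
```

```text
pics
{'t': np.float64(0.0), 'q': array([ 1.142,  0.131,  1.489,  0.   ,  1.523, -0.085]), 'dq': array([-0.   ,  0.001, -0.001, -0.001,  0.001,  0.   ]), 'joint_torque': array([ 2.0000e-03, -5.5985e+01, -4.9175e+01,  7.7000e-02,  3.5000e-02,
       -0.0000e+00]), 'tool_pos': array([0.202, 0.564, 0.218]), 'orientation': array([-5.370e-01, -3.095e+00,  3.000e-03]), 'force': array([ 0.418,  0.466, -0.234]), 'wrist_torque': array([ 0.007, -0.006, -0.048]), 'opening': np.float64(0.093)}
[[-0.941  0.337 -0.001]
 [ 0.337  0.941 -0.002]
 [ 0.    -0.002 -1.   ]]
scene [[547.1, 0.0, 322.2], [0.0, 547.1, 245.5], [0.0, 0.0, 1.0]] [-0.09495562  0.          0.          0.          0.        ] [ 1.496 -0.346  0.924]
top [[571.7, 0.0, 316.3], [0.0, 571.7, 244.9], [0.0, 0.0, 1.0]] [-0.1303871  0.         0.         0.         0.       ] [ 0.469 -0.021  1.513]
wrist [[400.7, 0.0, 321.8], [0.0, 400.7, 236.4], [0.0, 0.0, 1.0]] [0.03083841 0.         0.         0.         0.        ] [0.129 0.59  0.384]
```

View pics/top0.png

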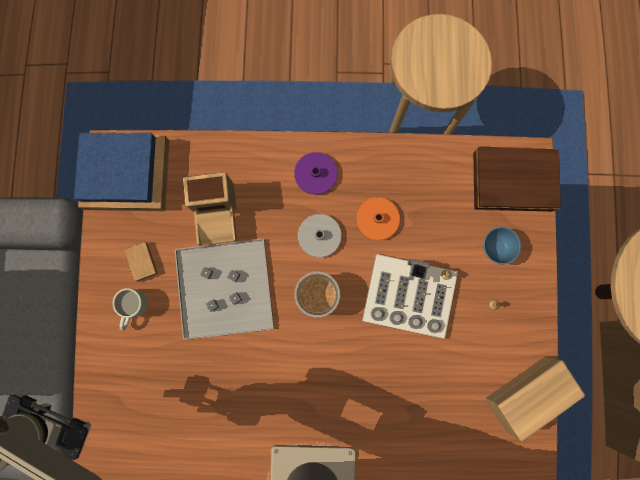

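View pics/scene0.png

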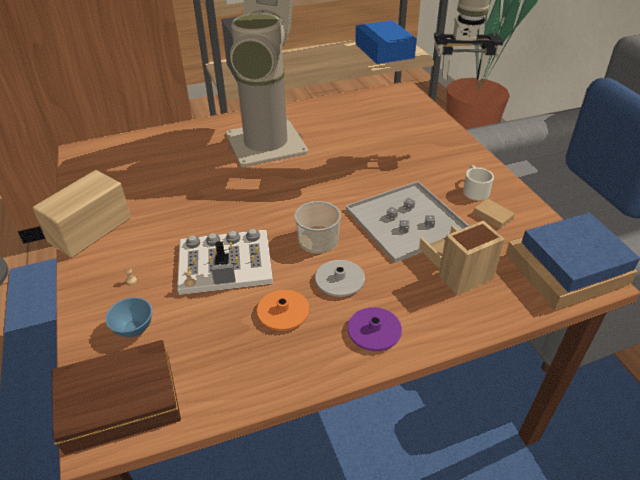

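Run:
```python
from h import *
for n in ["top","scene"]:
    c=robot.read_camera(n)
    for l in ["scorekeeper","holder_seat","stylus","stylus_collar","tray","jar","lid","stud0_top","stud1_top","stud2_top","stud3_top","die0","cup","pawn_a","card_box","sugar_bowl"]:
        print(n,l,[(round(m["score"],2),world(c,m["location"]).round(3).tolist(),proj(c,[world(c,m["location"])])[0].round().tolist()) for m in robot.mark_of(n,l) if m["score"]>0.2])
```

```text
top scorekeeper [(0.95, [0.503, -0.247, -0.003], [410.0, 296.0])]
top holder_seat [(0.68, [0.565, -0.262, 0.072], [420.0, 272.0])]
top stylus [(0.7, [0.562, -0.261, 0.027], [417.0, 274.0])]
top stylus_collar [(0.62, [0.566, -0.255, 0.074], [417.0, 271.0]), (0.4, [0.556, 0.293, 0.015], [206.0, 273.0])]
top tray [(0.76, [0.518, 0.247, -0.0], [223.0, 288.0])]
top jar [(0.74, [0.501, -0.005, -0.002], [318.0, 296.0]), (0.49, [0.562, -0.258, 0.03], [416.0, 274.0]), (0.38, [0.444, -0.21, 0.039], [398.0, 319.0])]
top lid [(0.96, [0.707, -0.157, 0.002], [376.0, 220.0]), (0.64, [0.659, -0.004, 0.002], [319.0, 236.0])]
top stud0_top [(0.6, [0.459, -0.158, 0.041], [377.0, 313.0])]
top stud1_top [(0.63, [0.443, -0.208, 0.036], [396.0, 320.0])]
top stud2_top [(0.63, [0.437, -0.259, 0.038], [416.0, 322.0])]
top stud3_top [(0.4, [0.43, -0.303, 0.038], [433.0, 325.0])]
top die0 [(0.65, [0.55, 0.214, 0.014], [235.0, 275.0]), (0.65, [0.469, 0.276, 0.01], [211.0, 306.0]), (0.6, [0.49, 0.218, 0.018], [233.0, 298.0]), (0.58, [0.557, 0.29, 0.014], [207.0, 272.0])]
top cup [(0.6, [0.469, 0.491, 0.005], [133
[... 1065 characters left out ...]
42, [0.44, -0.259, 0.04], [211.0, 236.0]), (0.35, [0.472, 0.492, -0.001], [477.0, 193.0])]
scene stud3_top [(0.62, [0.429, -0.31, 0.036], [190.0, 239.0])]
scene die0 [(0.69, [0.558, 0.296, 0.013], [432.0, 222.0]), (0.64, [0.544, 0.218, 0.014], [402.0, 226.0]), (0.46, [0.487, 0.219, 0.016], [393.0, 212.0]), (0.41, [0.439, -0.258, 0.041], [211.0, 236.0]), (0.39, [0.472, 0.279, 0.015], [411.0, 204.0])]
scene cup [(0.85, [0.471, 0.492, -0.003], [476.0, 193.0])]
scene pawn_a [(0.65, [0.484, -0.464, 0.006], [133.0, 278.0]), (0.48, [0.562, -0.34, 0.017], [189.0, 284.0])]
scene card_box [(0.9, [0.581, 0.473, -0.001], [492.0, 216.0]), (0.44, [0.514, 0.249, 0.002], [408.0, 219.0])]
scene sugar_bowl []
```

The lid candidates in the top picture are grey at (319,236), orange at (378,218) and purple at (316,173). Only the grey one is steel, so it's the one meant. I count four dice. Next I go above the holder for a closer look.

Run:
```python
from h import *
c=robot.read_camera("wrist");p,R,s=pose()
Rc=np.array(c["R"]); print((Rc@R.as_matrix()).round(3), R.inv().apply(-Rc.T@c["t"]-p).round(3))
# board fit from studs and center
loc=np.array([[-.063,.075],[-.063,.025],[-.063,-.025],[-.063,-.075],[0,0]])
W=np.array([[.458,-.1565],[.4455,-.2095],[.4385,-.259],[.4295,-.3065],[.5025,-.246]])
a,b=loc-loc.mean(0),W-W.mean(0); th=np.arctan2((a[:,0]*b[:,1]-a[:,1]*b[:,0]).sum(),(a*b).sum())
Rt=np.array([[np.cos(th),-np.sin(th)],[np.sin(th),np.cos(th)]]);o=W.mean(0)-Rt@loc.mean(0)
print(th,o,(loc@Rt.T+o).round(4))
print(totool([0.52,-0.25,0.22],th+np.pi/2))
```

```text
[[ 0.     1.    -0.001]
 [-0.958 -0.    -0.286]
 [-0.286  0.001  0.958]] [ 0.078 -0.001 -0.166]
-0.18965549536563536 [ 0.50429629 -0.24500144] [[ 0.4566 -0.1595]
 [ 0.4471 -0.2086]
 [ 0.4377 -0.2577]
 [ 0.4283 -0.3068]
 [ 0.5043 -0.245 ]]
[array([-0.5739, -0.6601, -0.0013]), ('spin', np.float64(-0.1542))]
```

```bash
python3 -m pendant '[{"delta_pos":[-0.05,-0.06,0],"spin":0},{"delta_pos":[-0.1,-0.12,0],"spin":0},{"delta_pos":[-0.14,-0.16,0],"spin":0},{"delta_pos":[-0.17,-0.2,0],"spin":-0.05},{"delta_pos":[-0.2,-0.24,0],"spin":-0.1},{"delta_pos":[-0.24,-0.28,0],"spin":-0.154},{"delta_pos":[-0.28,-0.32,0],"spin":-0.154},{"delta_pos":[-0.32,-0.36,0],"spin":-0.154},{"delta_pos":[-0.35,-0.4,0],"spin":-0.154},{"delta_pos":[-0.38,-0.44,0],"spin":-0.154}]' -1; python3 -c "
from h import *
print(totool([0.52,-0.25,0.22],-.1897+np.pi/2))"
```

```text
t: 2.9
tool_pos: [0.3844, 0.0974, 0.2191]
orientation: [0.297, 3.126, 0.001]
force: [0.9, 1.2, -0.6]
opening: 0.0929
[array([-0.1987, -0.3156, -0.0008]), ('spin', np.float64(0.0001))]
```

```bash
python3 -m pendant '[{"delta_pos":[-0.03,-0.04,0],"spin":0},{"delta_pos":[-0.06,-0.08,0],"spin":0},{"delta_pos":[-0.09,-0.12,0],"spin":0},{"delta_pos":[-0.12,-0.16,0],"spin":0},{"delta_pos":[-0.15,-0.2,0],"spin":0},{"delta_pos":[-0.17,-0.24,0],"spin":0},{"delta_pos":[-0.18,-0.28,0],"spin":0},{"delta_pos":[-0.2,-0.316,0],"spin":0},{"delta_pos":[-0.2,-0.316,0],"spin":0},{"delta_pos":[-0.2,-0.316,0],"spin":0}]' -1
python3 - <<'E'
from h import *
c=pic("wrist","w1.png")
for l in ["holder_seat","stylus","stylus_collar","stud0_top","stud1_top","stud2_top","stud3_top","scorekeeper","pawn_a"]:
    print(l,[(round(m["score"],2),world(c,m["location"]).round(4).tolist(),proj(c,[world(c,m["location"])])[0].round().tolist()) for m in robot.mark_of("wrist",l) if m["score"]>0.2])
print(pose()[0],totool([.52,-.25,.22],-.1897+np.pi/2))
E
```

```text
t: 3.9
tool_pos: [0.521, -0.2513, 0.2186]
orientation: [0.3, 3.127, 0.002]
force: [0.3, 1.0, -0.6]
opening: 0.0926
holder_seat []
stylus [(0.73, [0.5665, -0.2585, 0.0309], [324.0, 255.0])]
stylus_collar [(0.81, [0.5618, -0.2631, 0.0694], [318.0, 266.0])]
stud0_top [(0.88, [0.4589, -0.1598, 0.0435], [418.0, 116.0]), (0.45, [0.5682, -0.2586, 0.0285], [324.0, 256.0])]
stud1_top [(0.98, [0.4507, -0.2114, 0.0411], [354.0, 118.0])]
stud2_top [(0.97, [0.4391, -0.2544, 0.0462], [299.0, 114.0])]
stud3_top [(0.95, [0.4264, -0.3086, 0.044], [231.0, 111.0])]
scorekeeper [(0.56, [0.5093, -0.2453, -0.002], [326.0, 187.0])]
pawn_a [(0.67, [0.5633, -0.343, 0.02], [238.0, 264.0]), (0.67, [0.4864, -0.4713, 0.0012], [92.0, 208.0])]
[ 0.52134556 -0.250202    0.21941954] [array([ 0.0014, -0.0001, -0.0006]), ('spin', np.float64(0.0008))]
```

View pics/w1.png

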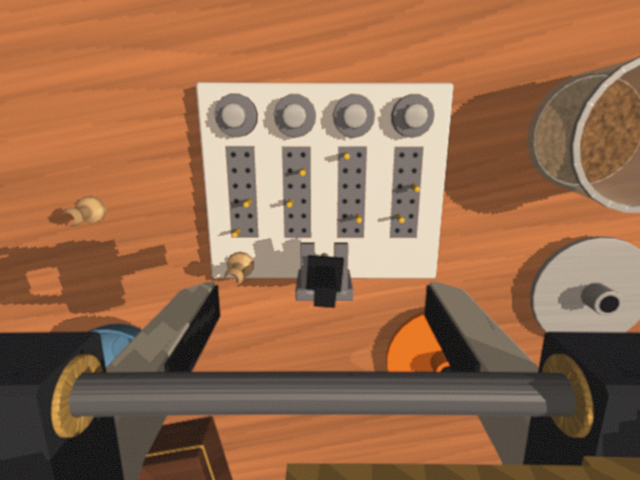

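Run:
```python
from h import *
c=pic("wrist","w1c.png",(270,220,380,320),6)
print("grip top corners ref")
for l in ["stud0_top","stud1_top","stud2_top","stud3_top"]: pass
im=c["color"];hsv=cv2.cvtColor(im,cv2.COLOR_BGR2HSV)
cv2.imwrite("pics/w1s.png",cv2.resize(im[80:150,200:450],None,fx=3,fy=3,interpolation=cv2.INTER_CUBIC))
g=cv2.cvtColor(im[85:150,200:450],cv2.COLOR_BGR2GRAY);g=cv2.resize(g,None,fx=4,fy=4,interpolation=cv2.INTER_CUBIC)
ci=cv2.HoughCircles(g,cv2.HOUGH_GRADIENT,1.5,120,param1=100,param2=20,minRadius=38,maxRadius=58)
if ci is not None:
    for u,v,r in ci[0]: print(u/4+200,v/4+85,r/4,ray(c,[[u/4+200,v/4+85]],.041).round(4))
```

```text
grip top corners ref
418.4375 115.1875 14.2625 [[ 0.459  -0.1583  0.041 ]]
300.3125 118.9375 14.2625 [[ 0.4435 -0.254   0.041 ]]
354.6875 115.9375 11.45 [[ 0.4496 -0.2096  0.041 ]]
236.5625 106.9375 13.85 [[ 0.4248 -0.3031  0.041 ]]
406.0625 150.0625 13.025 [[ 0.4849 -0.1717  0.041 ]]
```

View pics/w1c.png

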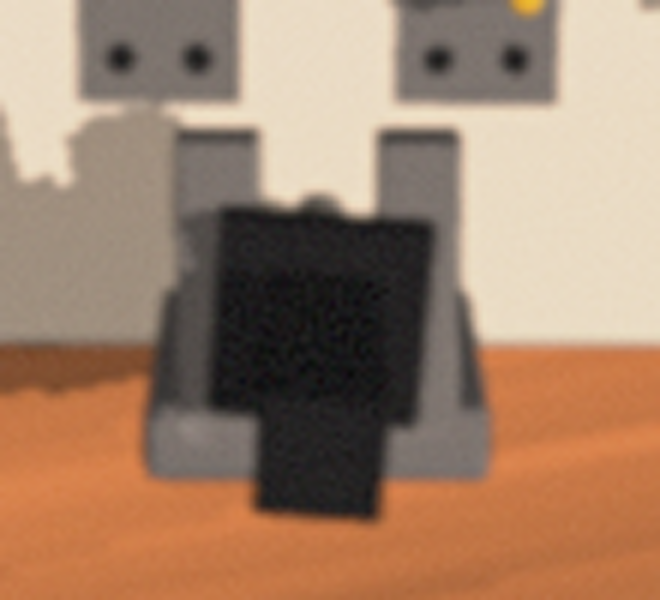

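View pics/w1s.png

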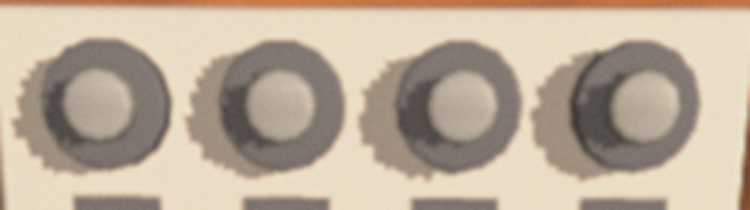

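Run:
```python
from h import *
c=robot.read_camera("wrist")
st=ray(c,[[415,115.3],[354.3,114.7],[293.3,115],[232.3,114.7]],.041)[:,:2];print(st.round(4))
ge=ray(c,[[270+255/6,220+513/6],[270+380/6,220+520/6]],.12);print("grip far edge",ge.round(4),np.linalg.norm(ge[0]-ge[1]))
th=-.1897-.057
print("grip ctr",ge.mean(0)[:2]-.008*np.array([np.cos(th),np.sin(th)]))
# collar corners z .076 
cc=ray(c,np.array([[222,210],[435,222],[413,422],[213,408]])/6+[270,220],.076);print("collar",cc.round(4),cc.mean(0).round(4))
# prong tips z .070 near edge 
pr=ray(c,np.array([[177,135],[257,135],[380,135],[459,135]])/6+[270,220],.070);print("prongs",pr.round(4))
# fit studs
loc=np.array([[-.063,.075],[-.063,.025],[-.063,-.025],[-.063,-.075]])
a,b=loc-loc.mean(0),st-st.mean(0); t=np.arctan2((a[:,0]*b[:,1]-a[:,1]*b[:,0]).sum(),(a*b).sum())
Rt=np.array([[np.cos(t),-np.sin(t)],[np.sin(t),np.cos(t)]]);o=st.mean(0)-Rt@loc.mean(0);print(t,o,(loc@Rt.T+o).round(4))
m=pr.mean(0)[:2];print("seat",m+.023*Rt[:,0], Rt.T@(m+.023*Rt[:,0]-o))
```

```text
[[ 0.4585 -0.1611]
 [ 0.4486 -0.2099]
 [ 0.4394 -0.2591]
 [ 0.4299 -0.3081]]
grip far edge [[ 0.573  -0.2678  0.12  ]
 [ 0.5768 -0.2531  0.12  ]] 0.015219468818421367
grip ctr [ 0.56713647 -0.25851041]
collar [[ 0.5489 -0.2686  0.076 ]
 [ 0.5561 -0.2404  0.076 ]
 [ 0.5848 -0.2486  0.076 ]
 [ 0.5774 -0.2756  0.076 ]] [ 0.5668 -0.2583  0.076 ]
prongs [[ 0.5391 -0.2731  0.07  ]
 [ 0.5412 -0.2623  0.07  ]
 [ 0.5444 -0.2457  0.07  ]
 [ 0.5464 -0.235   0.07  ]]
-0.1915730698128135 [ 0.50596514 -0.24654526] [[ 0.4584 -0.1609]
 [ 0.4489 -0.21  ]
 [ 0.4394 -0.2591]
 [ 0.4298 -0.3082]]
seat [ 0.56533188 -0.25842364] [ 0.06054237 -0.00035745]
```

```bash
python3 -c "
from h import *
print(totool([0.567,-0.2585,0.079],-.247+np.pi/2))"
```

```text
[array([-0.0462,  0.0006,  0.1404]), ('spin', np.float64(0.0577))]
```

```bash
python3 -m pendant '[{"delta_pos":[-0.046,0.0006,0.02],"spin":0.058},{"delta_pos":[-0.046,0.0006,0.05],"spin":0.058},{"delta_pos":[-0.046,0.0006,0.08],"spin":0.058},{"delta_pos":[-0.046,0.0006,0.11],"spin":0.058},{"delta_pos":[-0.046,0.0006,0.13],"spin":0.058},{"delta_pos":[-0.046,0.0006,0.14],"spin":0.058},{"delta_pos":[-0.046,0.0006,0.14],"spin":0.058},{"delta_pos":[-0.046,0.0006,0.14],"spin":0.058}]' -1; python3 -c "
from h import *
print(pose()[0],totool([0.567,-0.2585,0.079],-.247+np.pi/2))
pic('wrist','w2.png')"
```

```text
t: 5.3
tool_pos: [0.5674, -0.2588, 0.0805]
orientation: [0.387, 3.115, -0.0]
force: [-0.3, 0.2, 0.5]
opening: 0.0932
[ 0.56741888 -0.25878844  0.08052615] [array([0.0005, 0.0002, 0.0015]), ('spin', np.float64(-0.0002))]
```

View pics/w2.png

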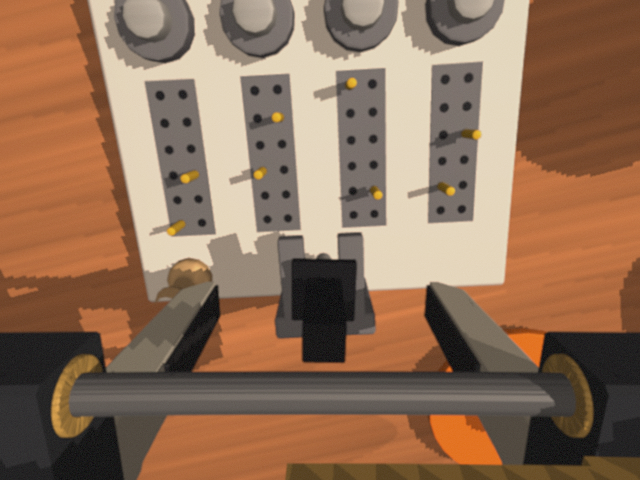

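The stylus grip, at (324,320), is centred between the fingers, so I close on it.

```bash
python3 -m pendant '[{"delta_pos":[0,0,0],"spin":0},{"delta_pos":[0,0,0],"spin":0},{"delta_pos":[0,0,0],"spin":0},{"delta_pos":[0,0,0],"spin":0},{"delta_pos":[0,0,0],"spin":0},{"delta_pos":[0,0,0],"spin":0},{"delta_pos":[0,0,0],"spin":0},{"delta_pos":[0,0,0],"spin":0}]' 1 35;  python3 -c "
from h import *
print(pose()[0])
pic('wrist','w3.png')"
```

```text
t: 6.15
tool_pos: [0.5678, -0.259, 0.0811]
orientation: [0.387, 3.114, -0.001]
force: [-0.1, -0.1, 0.3]
opening: 0.0337
[ 0.56776882 -0.2590031   0.08107297]
```

View pics/w3.png

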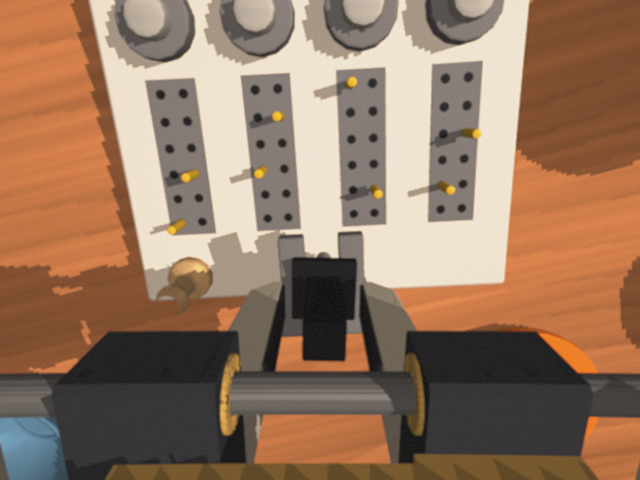

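Still closing, so I give it more time.

```bash
python3 -m pendant '[{"delta_pos":[0,0,0],"spin":0},{"delta_pos":[0,0,0],"spin":0},{"delta_pos":[0,0,0],"spin":0},{"delta_pos":[0,0,0],"spin":0},{"delta_pos":[0,0,0],"spin":0},{"delta_pos":[0,0,0],"spin":0}]' 1 35;  python3 -c "
from h import *
print(pose()[0].round(4))"
```

```text
t: 6.8
tool_pos: [0.5678, -0.259, 0.0811]
orientation: [0.387, 3.114, -0.001]
force: [-1.0, 0.2, 0.1]
opening: 0.0157
[ 0.5678 -0.259   0.0811]
```

```bash
python3 -m pendant '[{"delta_pos":[0,0,-0.01],"spin":0},{"delta_pos":[0,0,-0.025],"spin":0},{"delta_pos":[0,0,-0.045],"spin":0},{"delta_pos":[0,0,-0.06],"spin":0},{"delta_pos":[0,0,-0.07],"spin":0},{"delta_pos":[0,0,-0.07],"spin":0},{"delta_pos":[0,0,-0.07],"spin":0}]';  python3 -c "
from h import *
print(pose()[0].round(4)); pic('wrist','w4.png'); pic('scene','s4.png',(130,180,290,300),5)
for n in ['scene','wrist']:
  c=robot.read_camera(n)
  print([(m['score'],world(c,m['location']).round(4)) for m in robot.mark_of(n,'stylus')])
for i,(x,y) in enumerate([[.4584,-.1609],[.4489,-.21],[.4394,-.2591],[.4298,-.3082]]): print(i,totool([x+.001,y-.0006,.106],-.247+np.pi/2))
"
```

```text
t: 7.5
tool_pos: [0.5675, -0.2589, 0.151]
orientation: [0.387, 3.114, -0.001]
force: [-0.1, 0.0, -0.3]
opening: 0.0157
[ 0.5675 -0.2589  0.151 ]
[(0.7, array([ 0.5652, -0.2561,  0.0997]))]
[(0.74, array([ 0.564 , -0.256 ,  0.0975]))]
0 [array([0.1283, 0.0679, 0.0438]), ('spin', np.float64(-0.0003))]
1 [array([0.1255, 0.0179, 0.0438]), ('spin', np.float64(-0.0003))]
2 [array([ 0.1227, -0.032 ,  0.0438]), ('spin', np.float64(-0.0003))]
3 [array([ 0.12  , -0.082 ,  0.0438]), ('spin', np.float64(-0.0003))]
```

View pics/w4.png

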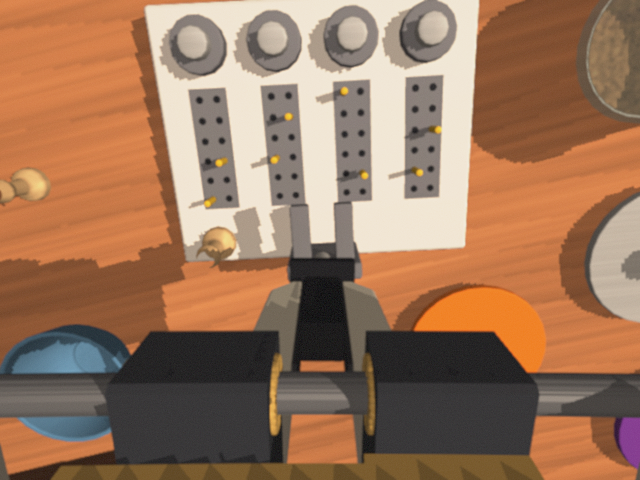

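View pics/s4.png

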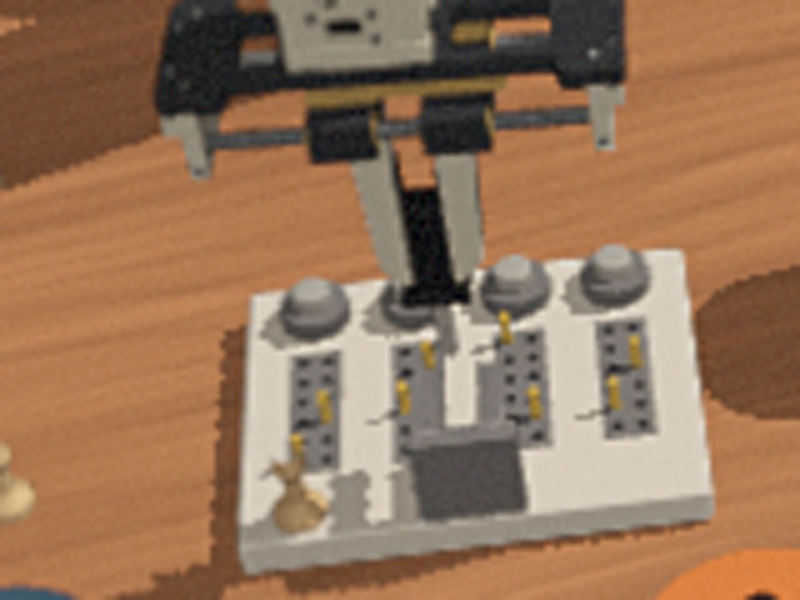

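The stylus hangs straight in the jaws, with its tip at about z 0.098. Next is stud0.

```bash
python3 -m pendant '[{"delta_pos":[0.04,0.02,0],"spin":0},{"delta_pos":[0.08,0.04,0],"spin":0},{"delta_pos":[0.115,0.06,0],"spin":0},{"delta_pos":[0.1283,0.0679,0.02],"spin":0},{"delta_pos":[0.1283,0.0679,0.044],"spin":0},{"delta_pos":[0.1283,0.0679,0.044],"spin":0},{"delta_pos":[0.1283,0.0679,0.044],"spin":0}]';  python3 -c "
from h import *
print(pose()[0].round(4)); pic('wrist','w5.png'); pic('scene','s5.png',(150,160,310,280),5)
for n in ['scene','wrist']:
  c=robot.read_camera(n)
  print([(m['score'],world(c,m['location']).round(4)) for m in robot.mark_of(n,'stylus')])
print(totool([.4594,-.1615,.0905],-.247+np.pi/2))
"
```

```text
t: 8.5
tool_pos: [0.4592, -0.1614, 0.1059]
orientation: [0.387, 3.116, 0.0]
force: [-0.0, -0.1, -0.5]
opening: 0.016
[ 0.4592 -0.1614  0.1059]
[(0.62, array([ 0.4598, -0.1622,  0.0566]))]
[(0.54, array([ 6.66e-01, -4.10e-03,  1.00e-04]))]
[array([0.0008, 0.0003, 0.0163]), ('spin', np.float64(-0.0006))]
```

View pics/w5.png

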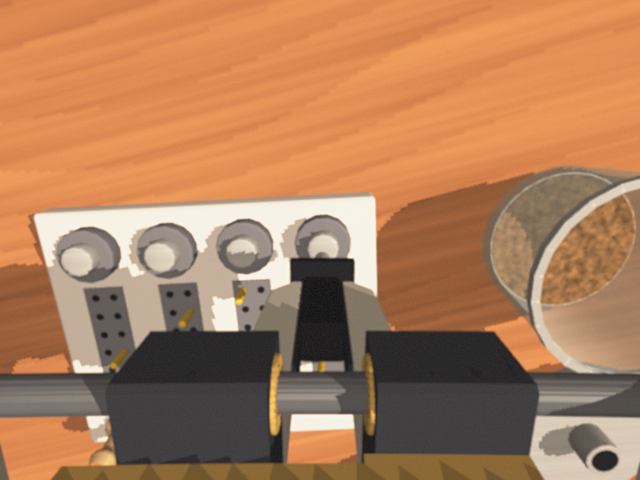

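View pics/s5.png

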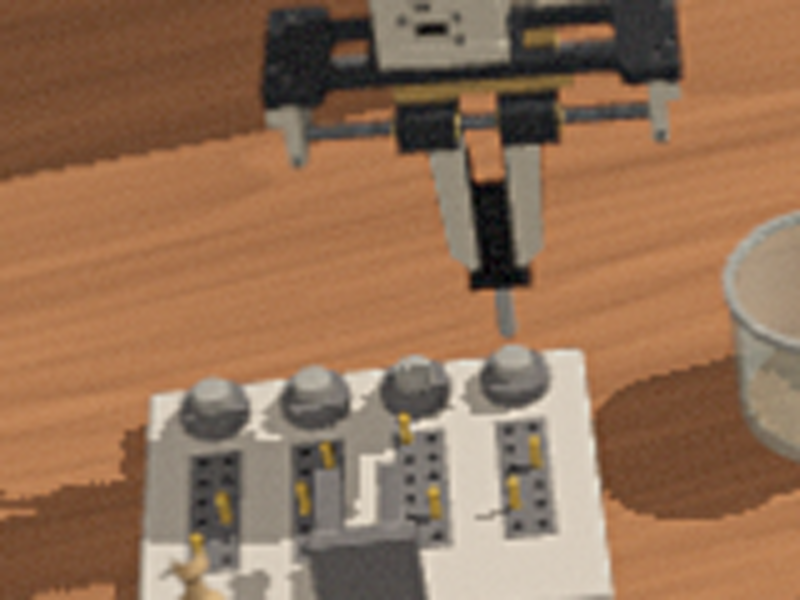

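```bash
python3 -m pendant '[{"delta_pos":[0.0008,0.0003,0.006],"spin":0},{"delta_pos":[0.0008,0.0003,0.010],"spin":0},{"delta_pos":[0.0008,0.0003,0.013],"spin":0},{"delta_pos":[0.0008,0.0003,0.0155],"spin":0},{"delta_pos":[0.0008,0.0003,0.0155],"spin":0},{"delta_pos":[0.0008,0.0003,0.0155],"spin":0}]';  python3 -c "
from h import *
p,R,s=pose();print(p.round(4),s['force'].round(2)); pic('scene','s6.png',(200,190,280,250),8)
"
```

```text
t: 9.4
tool_pos: [0.4594, -0.1614, 0.0913]
orientation: [0.387, 3.114, -0.001]
force: [-1.1, 1.3, 0.8]
opening: 0.0155
[ 0.4594 -0.1614  0.0913] [-1.08  1.34  0.84]
```

View pics/s6.png

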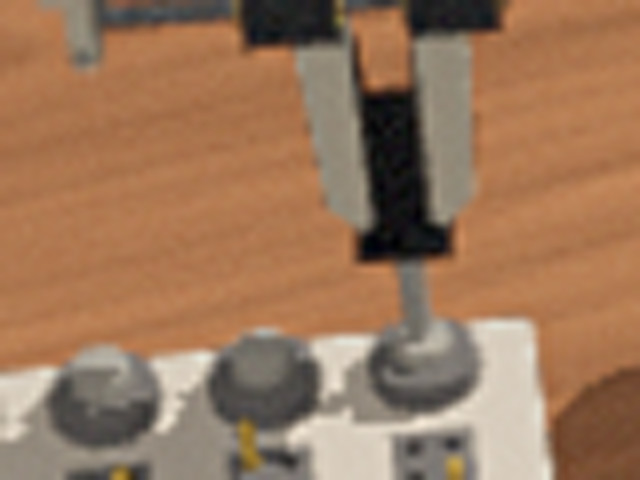

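```bash
python3 -m pendant '[{"delta_pos":[0,0,0.001],"spin":0},{"delta_pos":[0,0,0.002],"spin":0},{"delta_pos":[0,0,0.002],"spin":0},{"delta_pos":[0,0,0.002],"spin":0},{"delta_pos":[0,0,0.002],"spin":0}]';  python3 -c "
from h import *
for i in range(4):
  robot.read_camera('scene'); p,R,s=pose();print(p.round(4),s['force'].round(2))
"
```

```text
t: 9.95
tool_pos: [0.4596, -0.1615, 0.0896]
orientation: [0.387, 3.114, -0.001]
force: [-0.9, 0.2, 1.9]
opening: 0.016
[ 0.4596 -0.1615  0.0895] [-2.2   0.63  2.91]
[ 0.4595 -0.1615  0.0895] [-0.48  0.53  2.07]
[ 0.4596 -0.1615  0.0895] [-1.8  -0.09  2.5 ]
[ 0.4595 -0.1615  0.0895] [-0.19  0.42  3.23]
```

```bash
python3 -m pendant '[{"delta_pos":[0,0,0.0005],"spin":0},{"delta_pos":[0,0,0.0005],"spin":0},{"delta_pos":[0,0,0.0005],"spin":0},{"delta_pos":[0,0,0.0005],"spin":0},{"delta_pos":[0,0,0.0005],"spin":0},{"delta_pos":[0,0,0.0005],"spin":0},{"delta_pos":[0,0,-0.008],"spin":0},{"delta_pos":[0,0,-0.02],"spin":0},{"delta_pos":[0,0,-0.02],"spin":0}]';  python3 -c "
from h import *
p,R,s=pose();print(p.round(4),s['force'].round(2)); pic('scene','s7.png',(200,180,280,240),8)
c=robot.read_camera('scene')
print([(m['score'],world(c,m['location']).round(4)) for m in robot.mark_of('scene','stylus')])
for i,(x,y) in enumerate([[.4584,-.1609],[.4489,-.21],[.4394,-.2591],[.4298,-.3082]]): print(i,totool([x+.001,y-.0006,.0895],-.247+np.pi/2))
"
```

```text
t: 11.05
tool_pos: [0.4607, -0.1621, 0.1118]
orientation: [0.387, 3.111, -0.002]
force: [0.4, -0.6, -0.4]
opening: 0.0157
[ 0.4607 -0.1621  0.1118] [ 0.39 -0.61 -0.41]
[(0.67, array([ 0.4583, -0.1569,  0.061 ])), (0.29, array([0.5453, 0.2202, 0.0131]))]
0 [array([ 0.0002, -0.    ,  0.0201]), ('spin', np.float64(-0.0005))]
1 [array([-0.0026, -0.0499,  0.0202]), ('spin', np.float64(-0.0005))]
2 [array([-0.0054, -0.0999,  0.0202]), ('spin', np.float64(-0.0005))]
3 [array([-0.0081, -0.1498,  0.0202]), ('spin', np.float64(-0.0005))]
```

View pics/s7.png

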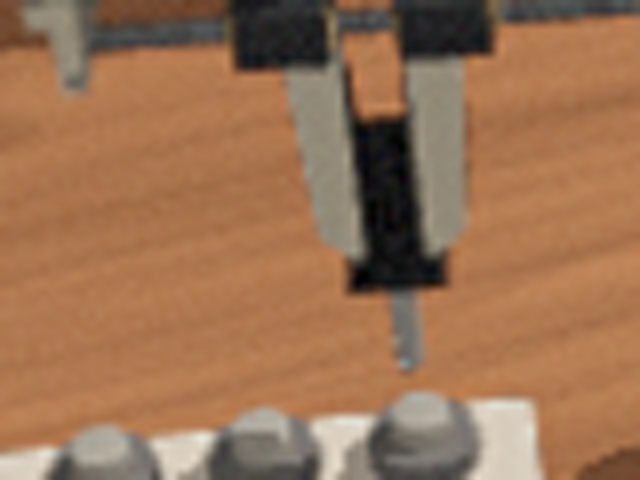

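```bash
python3 -m pendant '[{"delta_pos":[-0.0013,-0.025,0],"spin":0},{"delta_pos":[-0.0026,-0.05,0],"spin":0},{"delta_pos":[-0.0026,-0.05,0.005],"spin":0},{"delta_pos":[-0.0026,-0.05,0.013],"spin":0},{"delta_pos":[-0.0026,-0.05,0.018],"spin":0},{"delta_pos":[-0.0026,-0.05,0.021],"spin":0},{"delta_pos":[-0.0026,-0.05,0.0225],"spin":0},{"delta_pos":[-0.0026,-0.05,0.0225],"spin":0}]';  python3 -c "
from h import *
pic('scene','s8.png',(180,190,260,250),8)
for i in range(4):
  robot.read_camera('scene'); p,R,s=pose();print(p.round(4),s['force'].round(2))
"
```

```text
t: 12.0
tool_pos: [0.45, -0.2101, 0.088]
orientation: [0.386, 3.114, -0.001]
force: [-4.1, 1.9, 11.2]
opening: 0.016
[ 0.45  -0.21   0.088] [-4.54  2.13 10.98]
[ 0.45   -0.2101  0.088 ] [-5.61  1.12 10.8 ]
[ 0.45  -0.21   0.088] [-5.86  0.92 10.92]
[ 0.45  -0.21   0.088] [-5.2   1.39 11.49]
```

View pics/s8.png

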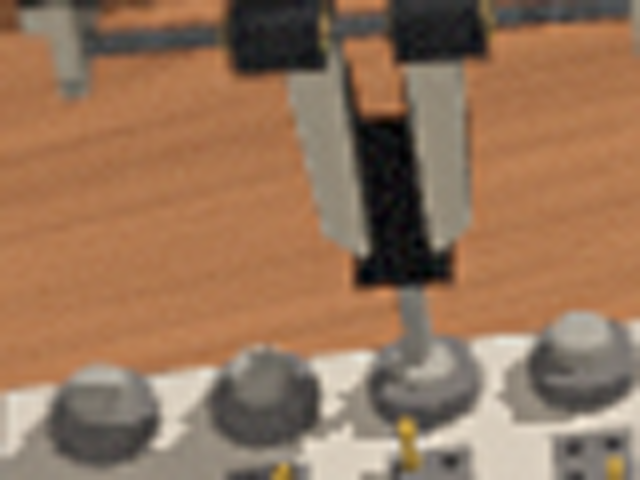

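```bash
python3 -m pendant '[{"delta_pos":[0,0,-0.001],"spin":0},{"delta_pos":[0,0,-0.001],"spin":0},{"delta_pos":[0,0,-0.001],"spin":0},{"delta_pos":[0,0,-0.001],"spin":0},{"delta_pos":[0,0,-0.001],"spin":0},{"delta_pos":[0,0,-0.001],"spin":0},{"delta_pos":[0,0,-0.01],"spin":0},{"delta_pos":[0,0,-0.022],"spin":0},{"delta_pos":[0,0,-0.022],"spin":0}]';  python3 -c "
from h import *
p,R,s=pose();print(p.round(4),s['force'].round(2)); pic('scene','s9.png',(180,180,260,240),8)
for i,(x,y) in enumerate([[.4584,-.1609],[.4489,-.21],[.4394,-.2591],[.4298,-.3082]]): print(i,totool([x+.001,y-.0006,.0895],-.247+np.pi/2))
"
```

```text
t: 13.15
tool_pos: [0.4508, -0.2107, 0.1122]
orientation: [0.386, 3.112, -0.003]
force: [-0.7, -0.7, 0.4]
opening: 0.0159
[ 0.4508 -0.2107  0.1122] [-0.71 -0.74  0.36]
0 [array([0.0035, 0.0497, 0.0218]), ('spin', np.float64(0.0004))]
1 [array([ 0.0007, -0.0002,  0.0218]), ('spin', np.float64(0.0004))]
2 [array([-0.002 , -0.0501,  0.0219]), ('spin', np.float64(0.0004))]
3 [array([-0.0047, -0.1001,  0.0219]), ('spin', np.float64(0.0004))]
```

View pics/s9.png

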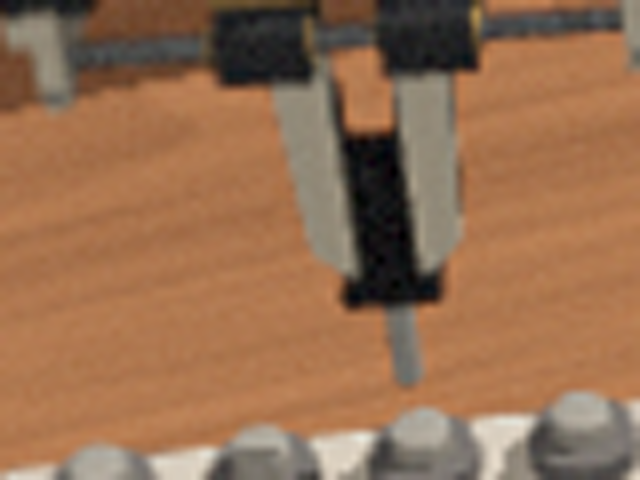

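```bash
python3 -m pendant '[{"delta_pos":[-0.001,-0.025,0],"spin":0},{"delta_pos":[-0.002,-0.05,0],"spin":0},{"delta_pos":[-0.002,-0.05,0.005],"spin":0},{"delta_pos":[-0.002,-0.05,0.013],"spin":0},{"delta_pos":[-0.002,-0.05,0.018],"spin":0},{"delta_pos":[-0.002,-0.05,0.021],"spin":0},{"delta_pos":[-0.002,-0.05,0.0225],"spin":0},{"delta_pos":[-0.002,-0.05,0.0225],"spin":0}]';  python3 -c "
from h import *
pic('scene','s10.png',(160,190,240,250),8)
for i in range(2):
  robot.read_camera('scene'); p,R,s=pose();print(p.round(4),s['force'].round(2))
"
```

```text
t: 14.0
tool_pos: [0.4404, -0.259, 0.0888]
orientation: [0.385, 3.113, -0.002]
force: [-1.7, 1.6, 2.8]
opening: 0.0155
[ 0.4406 -0.2593  0.0892] [-0.76  1.56  1.71]
[ 0.4407 -0.2594  0.0892] [-1.19  0.96  2.99]
```

View pics/s10.png

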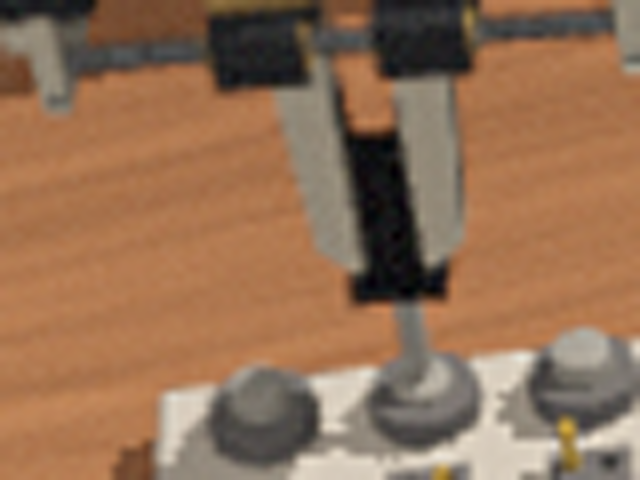

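```bash
python3 -m pendant '[{"delta_pos":[0,0,0.0006],"spin":0},{"delta_pos":[0,0,0.0006],"spin":0},{"delta_pos":[0,0,0.0006],"spin":0},{"delta_pos":[0,0,0.0006],"spin":0},{"delta_pos":[0,0,0.0006],"spin":0},{"delta_pos":[0,0,0.0006],"spin":0},{"delta_pos":[0,0,0.0006],"spin":0},{"delta_pos":[0,0,-0.01],"spin":0},{"delta_pos":[0,0,-0.022],"spin":0},{"delta_pos":[0,0,-0.022],"spin":0}]';  python3 -c "
from h import *
p,R,s=pose();print(p.round(4),s['force'].round(2))
for n in ['scene','wrist']:
  c=robot.read_camera(n)
  for l in ['stylus','stud2_top','stud3_top','stud1_top']: print(l,[(m['score'],world(c,m['location']).round(4)) for m in robot.mark_of(n,l)][:1])
for i,(x,y) in enumerate([[.4584,-.1609],[.4489,-.21],[.4394,-.2591],[.4298,-.3082]]): print(i,totool([x+.001,y-.0006,.0895],-.247+np.pi/2))
pic('wrist','w11.png')
"
```

```text
t: 15.15
tool_pos: [0.4418, -0.2602, 0.1137]
orientation: [0.385, 3.109, -0.005]
force: [-0.7, -1.1, -0.2]
opening: 0.0156
[ 0.4418 -0.2602  0.1137] [-0.66 -1.09 -0.25]
stylus [(0.54, array([ 0.4368, -0.2601,  0.0647]))]
stud2_top [(0.49, array([ 0.4372, -0.2576,  0.0382]))]
stud3_top [(0.5, array([ 0.4289, -0.3074,  0.0385]))]
stud1_top [(0.54, array([ 0.4478, -0.2073,  0.0397]))]
stylus [(0.8, array([ 0.4372, -0.2596,  0.0576]))]
stud2_top [(0.76, array([ 0.4376, -0.2582,  0.0424]))]
stud3_top [(0.58, array([ 0.4281, -0.307 ,  0.0422]))]
stud1_top [(0.88, array([ 0.452 , -0.2119,  0.0434]))]
0 [array([0.0055, 0.0994, 0.0213]), ('spin', np.float64(0.0007))]
1 [array([0.0028, 0.0495, 0.0214]), ('spin', np.float64(0.0007))]
2 [array([ 0.    , -0.0005,  0.0214]), ('spin', np.float64(0.0007))]
3 [array([-0.0027, -0.0504,  0.0215]), ('spin', np.float64(0.0007))]
```

View pics/w11.png

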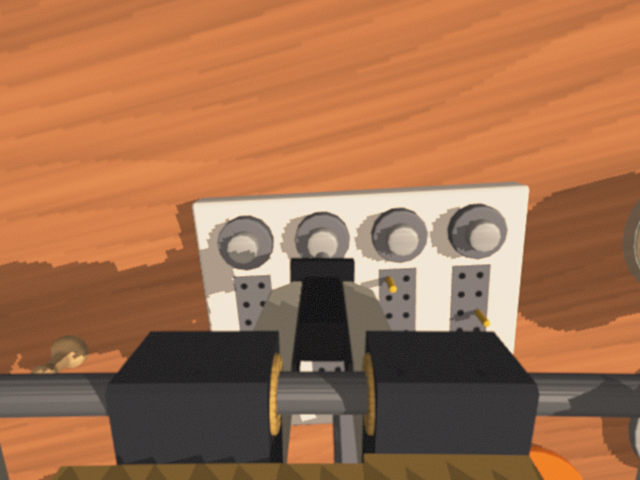

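```bash
python3 -m pendant '[{"delta_pos":[-0.001,-0.025,0],"spin":0},{"delta_pos":[-0.0027,-0.0504,0],"spin":0},{"delta_pos":[-0.0027,-0.0504,0.005],"spin":0},{"delta_pos":[-0.0027,-0.0504,0.013],"spin":0},{"delta_pos":[-0.0027,-0.0504,0.018],"spin":0},{"delta_pos":[-0.0027,-0.0504,0.021],"spin":0},{"delta_pos":[-0.0027,-0.0504,0.022],"spin":0},{"delta_pos":[-0.0027,-0.0504,0.0225],"spin":0},{"delta_pos":[-0.0027,-0.0504,0.0225],"spin":0}]';  python3 -c "
from h import *
pic('scene','s12.png',(140,190,220,250),8)
for i in range(2):
  robot.read_camera('scene'); p,R,s=pose();print(p.round(4),s['force'].round(2),R.apply([0,0,1]).round(4))
"
```

```text
t: 16.6
tool_pos: [0.4311, -0.3085, 0.0888]
orientation: [0.384, 3.112, -0.002]
force: [-1.0, 1.1, 4.0]
opening: 0.0153
[ 0.4312 -0.3086  0.0889] [-1.43  2.14  3.32] [ 0.0061 -0.0021 -1.    ]
[ 0.4312 -0.3087  0.0888] [-0.16  2.44  3.19] [ 0.0061 -0.0021 -1.    ]
```

View pics/s12.png

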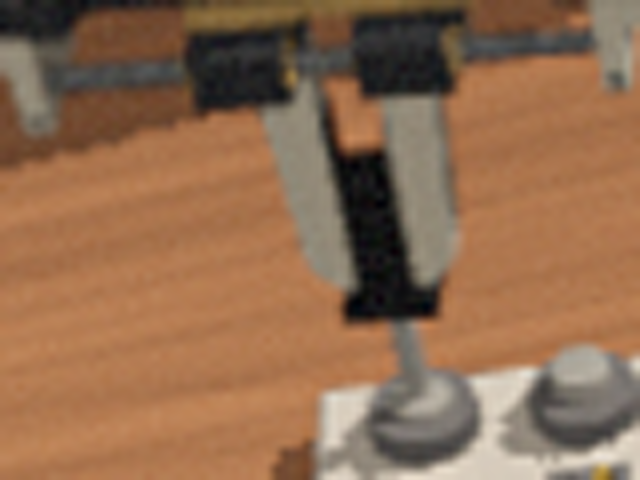

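```bash
python3 -c "
from h import *
for n in ['scene','wrist','top']:
  c=robot.read_camera(n)
  for l in ['stylus','stud3_top','stylus_collar']: print(n,l,[(m['score'],world(c,m['location']).round(4),proj(c,[world(c,m['location'])])[0].round(1)) for m in robot.mark_of(n,l)][:2])
  if n=='scene': print('est stud',proj(c,[[.4298,-.3082,.0365],[.4302,-.3081,.0365]]).round(1))
p,R,s=pose();print(p.round(4),s['force'].round(2))
pic('wrist','w12.png')
"
```

```text
scene stylus [(0.71, array([ 0.4256, -0.3063,  0.037 ]), array([191.5, 237.9]))]
scene stud3_top [(0.52, array([ 0.4278, -0.3066,  0.0314]), array([191.9, 240.2]))]
scene stylus_collar [(0.5, array([ 0.4302, -0.3054,  0.0773]), array([189.5, 226.5]))]
est stud [[191.1 239.3]
 [191.2 239.4]]
wrist stylus [(0.88, array([ 0.4307, -0.3076,  0.036 ]), array([325. , 255.4]))]
wrist stud3_top [(0.79, array([ 0.4266, -0.3082,  0.0364]), array([322.2, 249.5])), (0.24, array([ 0.5643, -0.3411,  0.0192]), array([324.5, 429.4]))]
wrist stylus_collar [(0.75, array([ 0.4266, -0.3114,  0.0812]), array([315.6, 281.9]))]
top stylus []
top stud3_top []
top stylus_collar []
[ 0.4311 -0.3088  0.0886] [0.44 1.81 3.25]
```

View pics/w12.png

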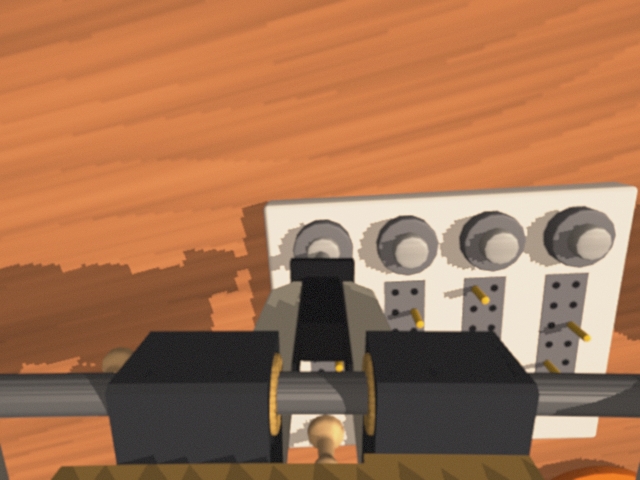

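```bash
python3 -m pendant '[{"delta_pos":[0,0,0.0004],"spin":0},{"delta_pos":[0,0,0.0004],"spin":0},{"delta_pos":[0,0,0.0004],"spin":0},{"delta_pos":[0,0,0.0004],"spin":0},{"delta_pos":[0,0,0.0004],"spin":0},{"delta_pos":[0,0,0.0004],"spin":0},{"delta_pos":[0,0,-0.015],"spin":0},{"delta_pos":[0,0,-0.04],"spin":0},{"delta_pos":[0,0,-0.062],"spin":0},{"delta_pos":[0,0,-0.062],"spin":0}]';  python3 -c "
from h import *
print(totool([.5675,-.2589,.151],-.247+np.pi/2),pose()[1].apply([0,0,1]).round(4))
"
```

```text
t: 18.4
tool_pos: [0.4322, -0.3104, 0.1548]
orientation: [0.385, 3.107, -0.008]
force: [0.6, -0.2, 0.0]
opening: 0.0158
[array([-0.1186,  0.083 ,  0.0049]), ('spin', np.float64(0.0006))] [ 0.0101 -0.0065 -0.9999]
```

```bash
python3 -m pendant '[{"delta_pos":[-0.03,0.02,0],"spin":0},{"delta_pos":[-0.06,0.04,0],"spin":0},{"delta_pos":[-0.09,0.06,0],"spin":0},{"delta_pos":[-0.11,0.075,0.002],"spin":0},{"delta_pos":[-0.1186,0.083,0.0049],"spin":0},{"delta_pos":[-0.1186,0.083,0.0049],"spin":0},{"delta_pos":[-0.1186,0.083,0.0049],"spin":0},{"delta_pos":[-0.1186,0.083,0.0049],"spin":0}]';  python3 -c "
from h import *
print(totool([.5675,-.2589,.151],-.247+np.pi/2),pose()[1].apply([0,0,1]).round(4))
pic('wrist','w13.png');pic('scene','s13.png',(160,200,260,275),8)
for n in ['scene','wrist']:
  c=robot.read_camera(n)
  for l in ['stylus','stylus_collar']: print(n,l,[(m['score'],world(c,m['location']).round(4),proj(c,[world(c,m['location'])])[0].round(1)) for m in robot.mark_of(n,l)][:2])
print(pose()[0])
"
```

```text
t: 19.2
tool_pos: [0.5664, -0.2596, 0.1508]
orientation: [0.386, 3.108, -0.008]
force: [0.5, -0.3, -1.3]
opening: 0.0158
[array([-0.0009,  0.0009, -0.0002]), ('spin', np.float64(-0.0003))] [ 0.0094 -0.0066 -0.9999]
scene stylus [(0.72, array([ 0.564 , -0.2583,  0.0996]), array([218.8, 249.8]))]
scene stylus_collar [(0.56, array([ 0.5658, -0.2579,  0.1399]), array([216.7, 236.7]))]
wrist stylus [(0.77, array([ 0.5671, -0.2608,  0.1006]), array([321. , 257.8]))]
wrist stylus_collar [(0.83, array([ 0.5626, -0.2644,  0.1389]), array([311. , 278.9])), (0.21, array([ 0.4484, -0.2111,  0.0458]), array([352.9,  29. ]))]
[ 0.56742867 -0.25909531  0.15117545]
```

View pics/w13.png

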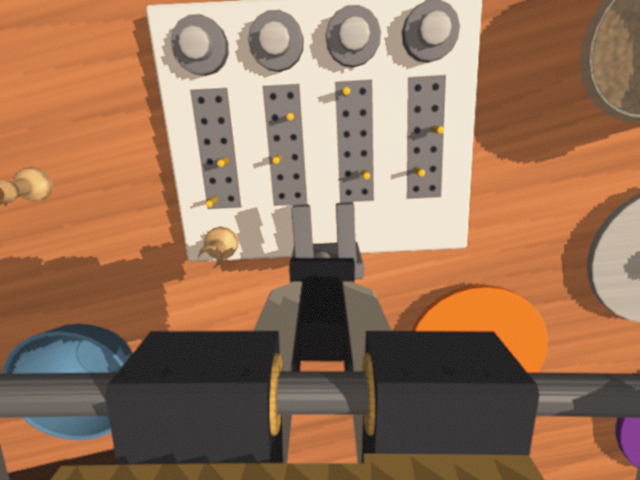

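View pics/s13.png

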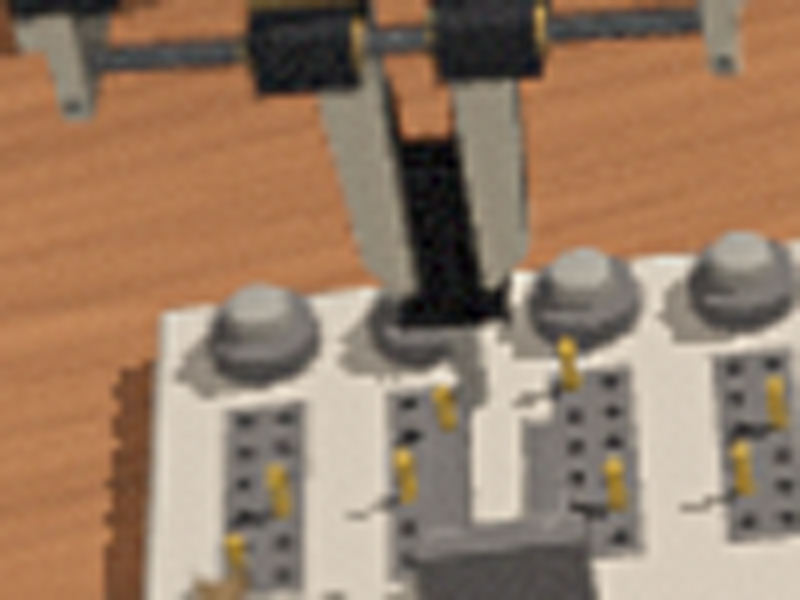

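```bash
python3 -m pendant '[{"delta_pos":[-0.0003,0.0005,0.02],"spin":0},{"delta_pos":[-0.0003,0.0005,0.04],"spin":0},{"delta_pos":[-0.0003,0.0005,0.055],"spin":0},{"delta_pos":[-0.0003,0.0005,0.064],"spin":0},{"delta_pos":[-0.0003,0.0005,0.068],"spin":0},{"delta_pos":[-0.0003,0.0005,0.068],"spin":0},{"delta_pos":[-0.0003,0.0005,0.068],"spin":0}]';  python3 -c "
from h import *
p,R,s=pose();print(p.round(4),s['force'].round(2),R.apply([0,0,1]).round(4))
pic('scene','s14.png',(160,200,260,275),8)
pic('wrist','w14.png')
"
```

```text
t: 20.3
tool_pos: [0.5691, -0.2594, 0.0841]
orientation: [0.385, 3.106, -0.009]
force: [0.4, -0.7, -0.3]
opening: 0.0158
[ 0.5691 -0.2594  0.0841] [ 0.4  -0.68 -0.28] [ 0.0115 -0.0073 -0.9999]
```

View pics/w14.png

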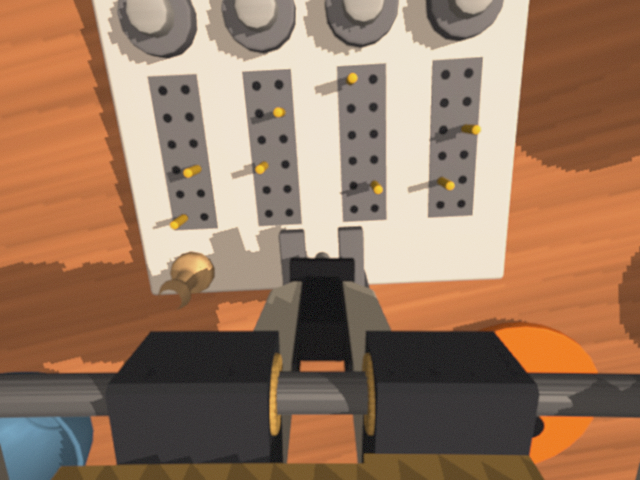

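View pics/s14.png

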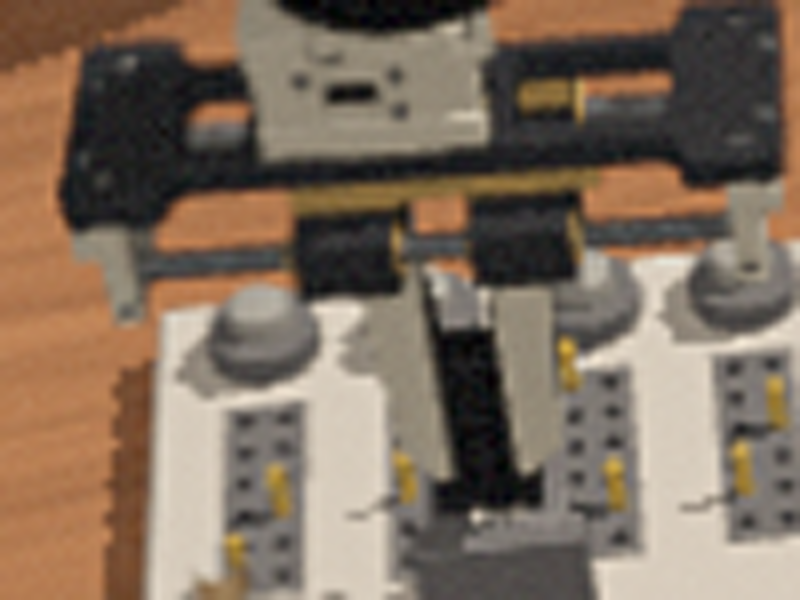

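```bash
python3 -m pendant '[{"delta_pos":[0.002,0,0],"spin":0},{"delta_pos":[0.003,0,0.0015],"spin":0},{"delta_pos":[0.003,0,0.003],"spin":0},{"delta_pos":[0.003,0,0.003],"spin":0},{"delta_pos":[0.003,0,0.003],"spin":0}]';  python3 -c "
from h import *
for i in range(3):
  p,R,s=pose();print(p.round(4),s['force'].round(2),R.apply([0,0,1]).round(4)); robot.read_camera('top')
"
```

```text
t: 20.9
tool_pos: [0.5663, -0.2588, 0.0812]
orientation: [0.385, 3.105, -0.009]
force: [0.3, -1.0, -0.5]
opening: 0.0159
[ 0.5663 -0.2588  0.0812] [ 0.25 -0.97 -0.54] [ 0.0118 -0.0075 -0.9999]
[ 0.5663 -0.2588  0.0812] [0.3  0.35 0.75] [ 0.0118 -0.0075 -0.9999]
[ 0.5663 -0.2588  0.0812] [-0.27  0.75 -0.31] [ 0.0118 -0.0075 -0.9999]
```

```bash
python3 -m pendant '[{"delta_pos":[0,0,0.0005],"spin":0},{"delta_pos":[0,0,0.001],"spin":0},{"delta_pos":[0,0,0.001],"spin":0},{"delta_pos":[0,0,0.001],"spin":0}]';  python3 -c "
from h import *
for i in range(3):
  p,R,s=pose();print(p.round(4),s['force'].round(2),R.apply([0,0,1]).round(4)); robot.read_camera('top')
pic('wrist','w15.png',(240,200,400,320),5)
"
```

```text
t: 21.45
tool_pos: [0.5666, -0.2589, 0.0811]
orientation: [0.385, 3.105, -0.01]
force: [-3.0, 1.5, 6.8]
opening: 0.0161
[ 0.5666 -0.2589  0.0811] [-3.04  1.52  6.75] [ 0.0123 -0.0078 -0.9999]
[ 0.5666 -0.2589  0.0811] [-2.12  0.11  5.83] [ 0.0123 -0.0077 -0.9999]
[ 0.5666 -0.2589  0.0811] [-3.03  1.2   6.19] [ 0.0123 -0.0078 -0.9999]
```

View pics/w15.png

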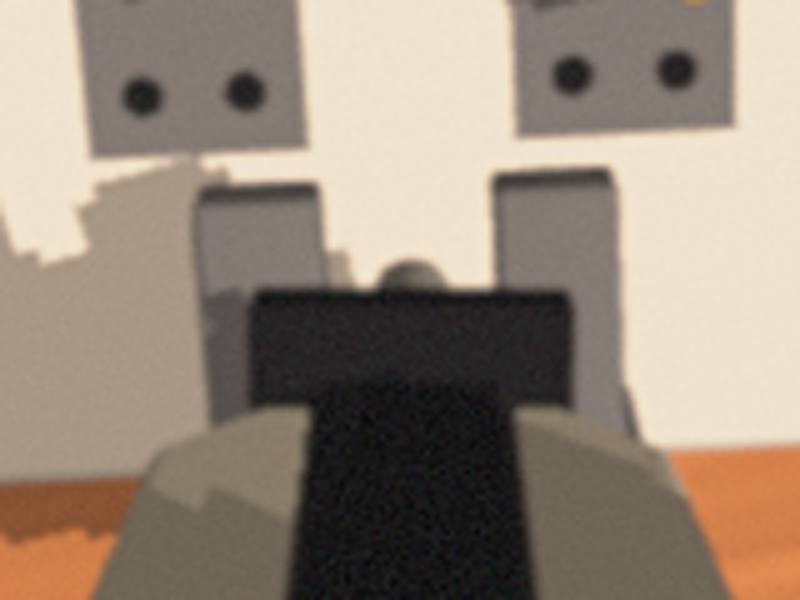

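The collar is on the prongs, with about 6 N of contact force and the stem in the gap at (412,275) in the crop. I release it, opening the gripper slowly in place.

```bash
python3 -m pendant '[{"delta_pos":[0,0,0],"spin":0},{"delta_pos":[0,0,0],"spin":0},{"delta_pos":[0,0,0],"spin":0},{"delta_pos":[0,0,0],"spin":0},{"delta_pos":[0,0,0],"spin":0},{"delta_pos":[0,0,0],"spin":0},{"delta_pos":[0,0,0],"spin":0},{"delta_pos":[0,0,0],"spin":0}]' -1;python3 -m pendant '[{"delta_pos":[0,0,-0.02],"spin":0},{"delta_pos":[0,0,-0.05],"spin":0},{"delta_pos":[0,0,-0.09],"spin":0},{"delta_pos":[0,0,-0.12],"spin":0},{"delta_pos":[0,0,-0.14],"spin":0},{"delta_pos":[0,0,-0.14],"spin":0},{"delta_pos":[0,0,-0.14],"spin":0}]' -1;  python3 -c "
from h import *
for i in range(1):
  p,R,s=pose();print(p.round(4),s['force'].round(2),R.apply([0,0,1]).round(4))
pic('wrist','w16.png',(200,180,440,360),3);pic('scene','s16.png',(160,200,260,275),8)
"
```

```text
t: 22.45
tool_pos: [0.5666, -0.2589, 0.0811]
orientation: [0.385, 3.105, -0.01]
force: [0.4, -0.4, -0.2]
opening: 0.0754
t: 23.15
tool_pos: [0.5649, -0.2578, 0.2207]
orientation: [0.385, 3.104, -0.01]
force: [-0.7, 0.4, -0.7]
opening: 0.0928
[ 0.5649 -0.2578  0.2207] [-0.75  0.43 -0.67] [ 0.0125 -0.0079 -0.9999]
```

View pics/w16.png

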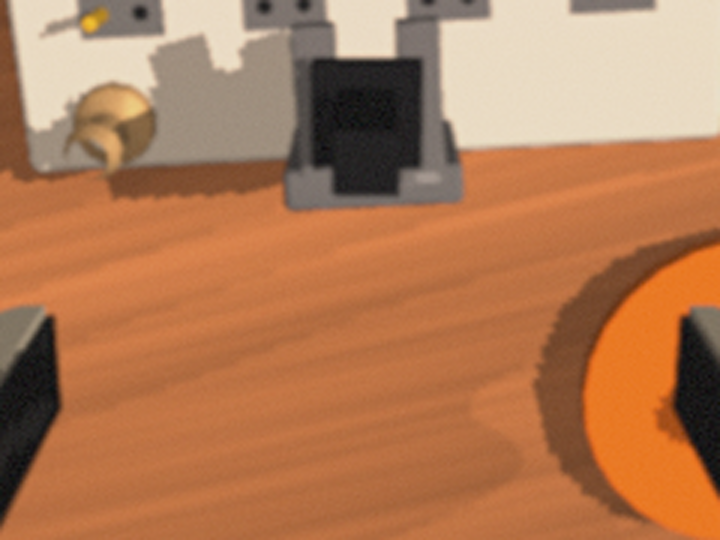

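View pics/s16.png

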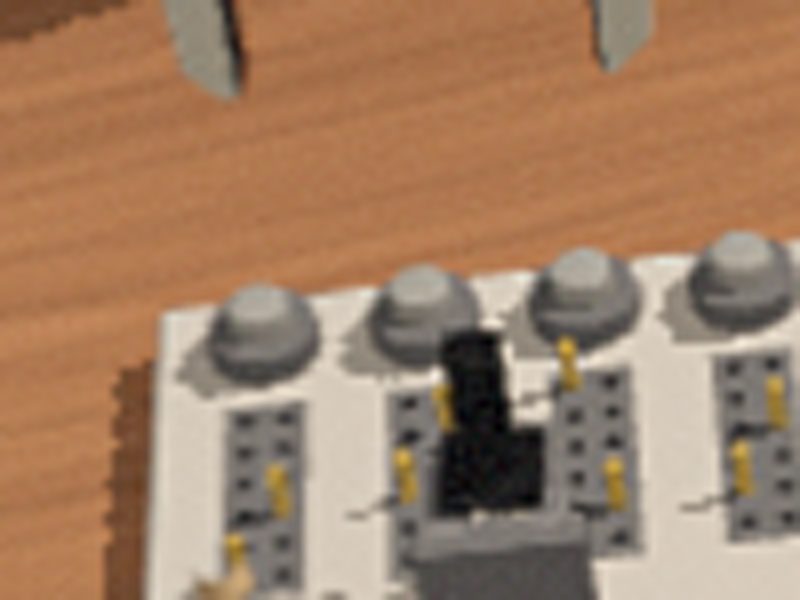

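The stylus is seated upright in the holder. Now the dice.

```bash
python3 -c "
from h import *
print(totool([.47,.245,.24],np.pi/2),pose()[2]['q'].round(2))
"
```

```text
[array([ 0.2135,  0.4641, -0.0252]), ('spin', np.float64(-0.2466))] [-0.51  0.17  1.44 -0.    1.52 -1.83]
```

```bash
python3 -m pendant '[{"delta_pos":[0.01,0.03,-0.02],"spin":0},{"delta_pos":[0.03,0.07,-0.02],"spin":0},{"delta_pos":[0.05,0.11,-0.02],"spin":0},{"delta_pos":[0.07,0.15,-0.02],"spin":-0.05},{"delta_pos":[0.09,0.2,-0.02],"spin":-0.1},{"delta_pos":[0.11,0.24,-0.02],"spin":-0.15},{"delta_pos":[0.13,0.28,-0.02],"spin":-0.2},{"delta_pos":[0.15,0.32,-0.02],"spin":-0.2466},{"delta_pos":[0.17,0.36,-0.02],"spin":-0.2466},{"delta_pos":[0.19,0.4,-0.02],"spin":-0.2466}]' -1; python3 -m pendant '[{"delta_pos":[0,0.03,-0.005],"spin":0},{"delta_pos":[0.01,0.07,-0.005],"spin":0},{"delta_pos":[0.01,0.075,-0.005],"spin":0},{"delta_pos":[0.01,0.075,-0.005],"spin":0}]'; python3 -c "
from h import *
c=pic('wrist','w17.png');print(pose()[0],pose()[1].apply([0,0,1]).round(4))
print([(round(m['score'],2),world(c,m['location']).round(4)) for m in robot.mark_of('wrist','die0')])
"
```

```text
t: 24.25
tool_pos: [0.4756, 0.1785, 0.2332]
orientation: [-0.0, 3.135, -0.011]
force: [0.4, 0.4, 0.5]
opening: 0.0932
t: 24.65
tool_pos: [0.4645, 0.2541, 0.2358]
orientation: [-0.004, 3.137, -0.013]
force: [-0.2, -0.1, -0.5]
opening: 0.093
[0.46495385 0.25312892 0.23607941] [ 0.0046 -0.0085 -1.    ]
[(0.87, array([0.4913, 0.2093, 0.0141])), (0.85, array([0.5542, 0.291 , 0.0163])), (0.85, array([0.4716, 0.2677, 0.0152])), (0.83, array([0.5494, 0.2172, 0.0172]))]
```

View pics/w17.png

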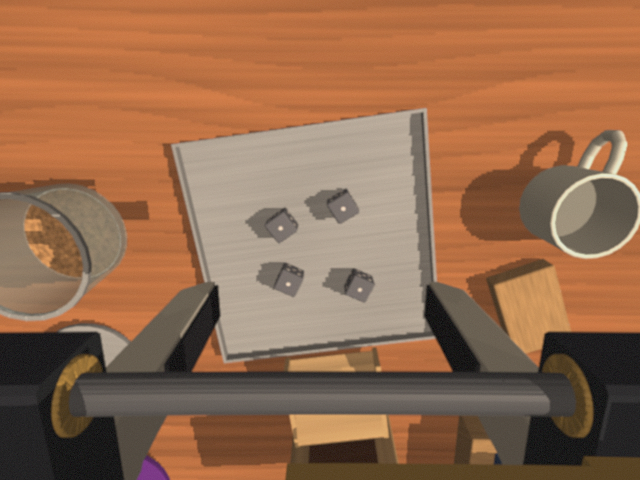

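```bash
python3 -c "
from h import *
pic('wrist','w17c.png',(240,175,390,310),5)
"
```

```text
(no output)
```

View pics/w17c.png

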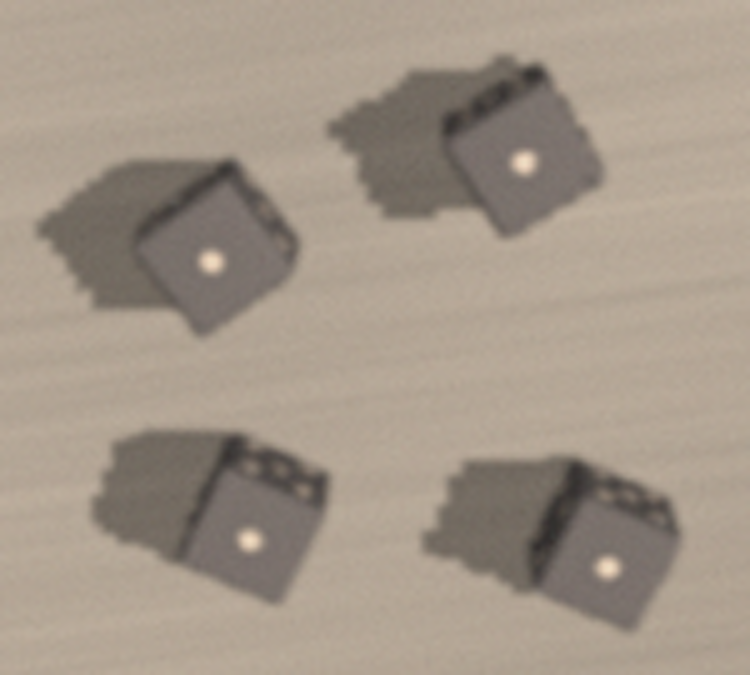

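```bash
cat > dice.py <<'E'
from h import *
def die(c,pip,cor,z=.027):
    P=ray(c,[pip],z)[0]; C=ray(c,cor,z); m=C.mean(0)
    e=np.diff(np.r_[C,C[:1]],axis=0)[:,:2]; a=np.arctan2(e[:,1],e[:,0])
    y=np.angle(np.exp(4j*a).mean())/4
    return P.round(4),m.round(4),np.linalg.norm(e,axis=1).round(4),round(y,3)
E
python3 -c "
from dice import *
c=robot.read_camera('wrist')
o=np.array([240,175])
for n,p,q in [('A',(210,262),[(135,243),(230,177),(298,255),(202,335)]),('B',(524,163),[(445,135),(543,80),(603,180),(508,237)]),('C',(250,541),[(225,467),(325,510),(280,603),(182,560)]),('D',(607,568),[(577,500),(680,540),(632,630),(533,583)])]:
  r=die(c,np.array(p)/5+o,np.array(q)/5+o);print(n,*r)
  for k in (0,np.pi/2): print('  ',round(r[3]+k,3),totool(np.r_[r[0][:2],.05],r[3]+k))
print(pose()[2]['q'].round(2))
"
```

```text
A [0.4918 0.2108 0.027 ] [0.49   0.2121 0.027 ] [0.023  0.0201 0.0252 0.0225] 0.648
   0.648 [array([-0.0249, -0.04  ,  0.1876]), ('spin', np.float64(0.9213))]
   2.219 [array([-0.0249, -0.04  ,  0.1876]), ('spin', np.float64(-0.6495))]
B [0.4721 0.2716 0.027 ] [0.4712 0.2718 0.027 ] [0.0213 0.0227 0.0213 0.0236] 0.545
   0.545 [array([-0.0052,  0.0208,  0.187 ]), ('spin', np.float64(1.0243))]
   2.116 [array([-0.0052,  0.0208,  0.187 ]), ('spin', np.float64(-0.5465))]
C [0.5507 0.2172 0.027 ] [0.5495 0.2179 0.027 ] [0.022  0.0227 0.022  0.0223] -0.437
   -0.437 [array([-0.0838, -0.0335,  0.1879]), ('spin', np.float64(-1.1353))]
   1.134 [array([-0.0838, -0.0335,  0.1879]), ('spin', np.float64(0.4355))]
D [0.5565 0.2899 0.027 ] [0.5555 0.2895 0.027 ] [0.0228 0.022  0.023  0.0202] -0.432
   -0.432 [array([-0.0895,  0.0392,  0.1873]), ('spin', np.float64(-1.1403))]
   1.139 [array([-0.0895,  0.0392,  0.1873]), ('spin', np.float64(0.4305))]
[ 0.41 -0.07  1.66 -0.01  1.55 -1.16]
```

Four dice, with their pips at A (282,227), B (345,208), C (290,283) and D (361,289). I start with C.

```bash
python3 -m pendant '[{"delta_pos":[-0.03,-0.01,0.02],"spin":0.1},{"delta_pos":[-0.06,-0.02,0.05],"spin":0.22},{"delta_pos":[-0.08,-0.03,0.08],"spin":0.33},{"delta_pos":[-0.083,-0.0332,0.11],"spin":0.4355},{"delta_pos":[-0.083,-0.0332,0.14],"spin":0.4355},{"delta_pos":[-0.083,-0.0332,0.17],"spin":0.4355},{"delta_pos":[-0.083,-0.0332,0.187],"spin":0.4355},{"delta_pos":[-0.083,-0.0332,0.187],"spin":0.4355},{"delta_pos":[-0.083,-0.0332,0.187],"spin":0.4355}]' -0.18; python3 -c "
from h import *
pic('wrist','w18.png')
print(pose()[0],pose()[1].apply([0,0,1]).round(4),totool([.55,.2175,.006],1.134))
"
```

```text
t: 25.75
tool_pos: [0.5501, 0.2165, 0.0512]
orientation: [0.681, 3.059, -0.01]
force: [0.1, 0.1, -0.1]
opening: 0.0548
[0.55090491 0.21700587 0.05222673] [ 0.0078 -0.0073 -0.9999] [array([0.0015, 0.0002, 0.0462]), ('spin', np.float64(-0.0012))]
```

View pics/w18.png

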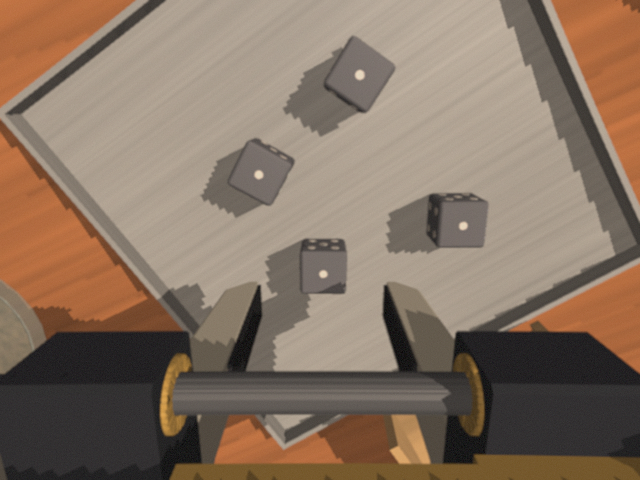

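```bash
python3 -m pendant '[{"delta_pos":[0.001,0,0.02],"spin":0},{"delta_pos":[0.001,0,0.035],"spin":0},{"delta_pos":[0.001,0,0.043],"spin":0},{"delta_pos":[0.001,0,0.045],"spin":0},{"delta_pos":[0.001,0,0.045],"spin":0}]' -0.18; python3 -m pendant '[{"delta_pos":[0,0,0],"spin":0},{"delta_pos":[0,0,0],"spin":0},{"delta_pos":[0,0,0],"spin":0},{"delta_pos":[0,0,0],"spin":0},{"delta_pos":[0,0,0],"spin":0},{"delta_pos":[0,0,0],"spin":0},{"delta_pos":[0,0,0],"spin":0}]' 1 20; python3 -c "
from h import *
pic('wrist','w19.png')
print(pose()[0],pose()[1].apply([0,0,1]).round(4))
"
```

```text
t: 26.3
tool_pos: [0.5502, 0.2171, 0.0072]
orientation: [0.681, 3.058, -0.009]
force: [-0.1, 0.7, -0.3]
opening: 0.055
t: 27.0
tool_pos: [0.5504, 0.2172, 0.0074]
orientation: [0.68, 3.058, -0.009]
force: [-1.2, 0.3, 2.5]
opening: 0.024
[0.55038806 0.2171745  0.00741673] [ 0.0076 -0.0073 -0.9999]
```

View pics/w19.png

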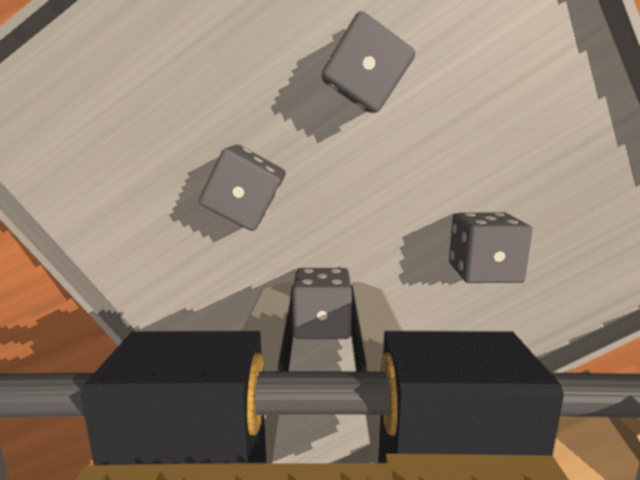

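```bash
python3 -m pendant '[{"delta_pos":[0,0,-0.03],"spin":0},{"delta_pos":[0,0,-0.08],"spin":0},{"delta_pos":[0,0,-0.12],"spin":0},{"delta_pos":[0,0,-0.15],"spin":0},{"delta_pos":[0,0,-0.15],"spin":0},{"delta_pos":[0,0,-0.15],"spin":0}]'; python3 -c "
from h import *
print(pose()[0],pose()[1].apply([0,0,1]).round(4), totool([.503,.0,.16],1.134))
"
```

```text
t: 27.65
tool_pos: [0.5497, 0.2184, 0.1579]
orientation: [0.68, 3.056, -0.007]
force: [-0.8, 0.1, -1.2]
opening: 0.0237
[0.5496781  0.21836168 0.15792931] [ 0.0091 -0.0069 -0.9999] [array([-0.0504, -0.2176, -0.001 ]), ('spin', np.float64(-0.0012))]
```

```bash
python3 -m pendant '[{"delta_pos":[-0.01,-0.04,0],"spin":0},{"delta_pos":[-0.02,-0.085,0],"spin":0},{"delta_pos":[-0.03,-0.13,0],"spin":0},{"delta_pos":[-0.04,-0.17,0],"spin":0},{"delta_pos":[-0.048,-0.2,0],"spin":0},{"delta_pos":[-0.05,-0.2176,0],"spin":0},{"delta_pos":[-0.05,-0.2176,0],"spin":0},{"delta_pos":[-0.05,-0.2176,0],"spin":0}]'; python3 -c "
from h import *
for n in ['wrist','top','scene']:
  c=robot.read_camera(n)
  if n=='wrist': cv2.imwrite('pics/w20.png',c['color'])
  if n=='top': cv2.imwrite('pics/t20.png',cv2.resize(c['color'][240:340,260:380],None,fx=6,fy=6))
  print([(round(m['score'],2),world(c,m['location']).round(4)) for m in robot.mark_of(n,'jar')][:1])
print(pose()[0],pose()[1].apply([0,0,1]).round(4))
"
```

```text
t: 28.45
tool_pos: [0.5017, 0.0003, 0.1573]
orientation: [0.683, 3.059, -0.007]
force: [0.4, 0.6, -0.2]
opening: 0.0235
[(0.78, array([ 0.5076, -0.0057,  0.0012]))]
[(0.34, array([0.4903, 0.217 , 0.0146]))]
[]
[0.50272001 0.00090359 0.15877956] [ 0.0087 -0.0067 -0.9999]
```

View pics/w20.png

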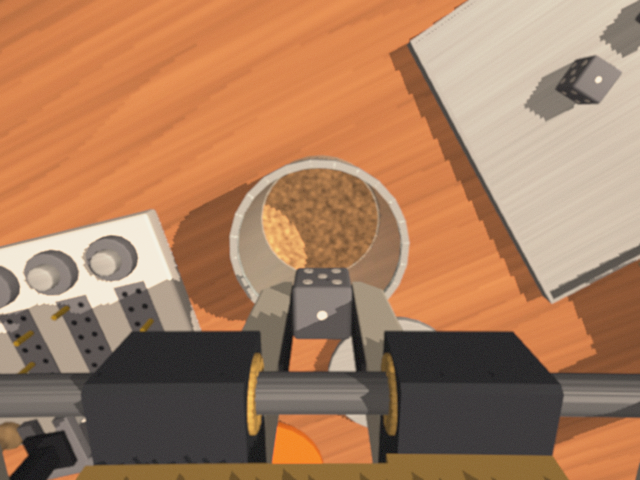

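View pics/t20.png

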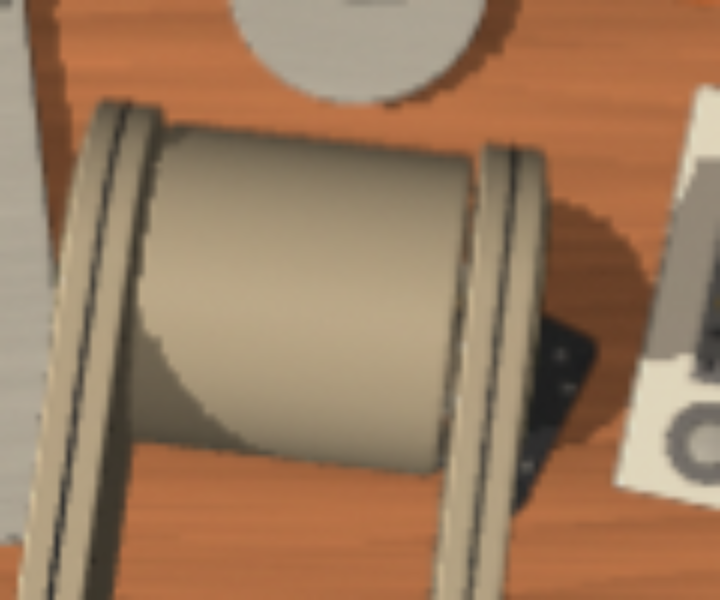

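```bash
python3 -c "
from h import *
c=robot.read_camera('wrist')
W=ray(c,[(230,240),(320,157),(410,240),(257,183),(386,183)],.08)
from scipy.optimize import least_squares
f=lambda q:np.hypot(W[:,0]-q[0],W[:,1]-q[1])-.056
r=least_squares(f,[.5,0]);print(r.x.round(4),f(r.x).round(4))
f3=lambda q:np.hypot(W[:,0]-q[0],W[:,1]-q[1])-q[2]
print(least_squares(f3,[.5,0,.056]).x.round(4))
t=robot.read_camera('top'); im=cv2.imread('pics/top0.png')[260:330,280:355]
cv2.imwrite('pics/t0jar.png',cv2.resize(im,None,fx=8,fy=8,interpolation=cv2.INTER_CUBIC))
for x,y in [(.503,-.004),r.x]:
  a=np.linspace(0,6.28,60); p=proj(t,np.c_[x+.056*np.cos(a),y+.056*np.sin(a),.08+0*a]); print(p.min(0),p.max(0))
"
```

```text
[ 0.5038 -0.0011] [ 0.0019 -0.0004  0.0013 -0.0003  0.0006]
[ 0.5058 -0.002   0.0577]
[295.0191271  271.98018647] [339.77076529 316.8083868 ]
[293.85889661 271.62314352] [338.60552756 316.44588029]
```

View pics/t0jar.png

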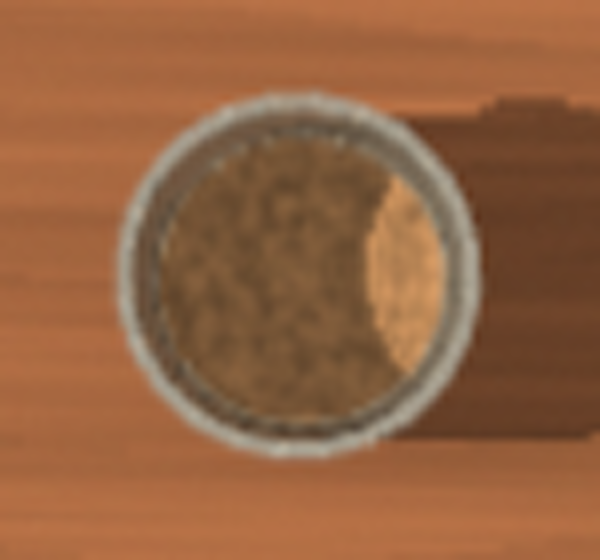

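```bash
python3 -c "
from h import *
print(totool([.5215,-.0113,.045],1.134))"
```

```text
[array([-0.0208, -0.0026,  0.1142]), ('spin', np.float64(-0.0002))]
```

```bash
python3 -m pendant '[{"delta_pos":[-0.0208,-0.0026,0.01],"spin":0},{"delta_pos":[-0.0208,-0.0026,0.04],"spin":0},{"delta_pos":[-0.0208,-0.0026,0.065],"spin":0},{"delta_pos":[-0.0208,-0.0026,0.085],"spin":0},{"delta_pos":[-0.0208,-0.0026,0.105],"spin":0},{"delta_pos":[-0.0208,-0.0026,0.114],"spin":0},{"delta_pos":[-0.0208,-0.0026,0.114],"spin":0},{"delta_pos":[-0.0208,-0.0026,0.114],"spin":0}]'; python3 -c "
from h import *
pic('wrist','w21.png')
print(totool([.5215,-.0113,.045],1.134))"
```

```text
t: 29.65
tool_pos: [0.5221, -0.0113, 0.046]
orientation: [0.678, 3.056, -0.007]
force: [0.4, -1.3, 0.5]
opening: 0.0242
[array([ 0.0009, -0.0004,  0.0015]), ('spin', np.float64(-0.0001))]
```

View pics/w21.png

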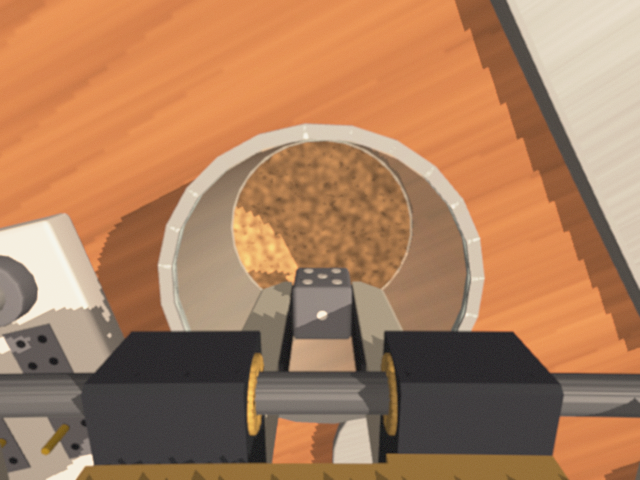

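```bash
python3 -m pendant '[{"delta_pos":[0.001,-0.0004,0.01],"spin":0},{"delta_pos":[0.001,-0.0004,0.02],"spin":0},{"delta_pos":[0.001,-0.0004,0.02],"spin":0}]'; python3 -m pendant '[{"delta_pos":[0,0,0],"spin":0},{"delta_pos":[0,0,0],"spin":0},{"delta_pos":[0,0,0],"spin":0},{"delta_pos":[0,0,0],"spin":0},{"delta_pos":[0,0,-0.03],"spin":0},{"delta_pos":[0,0,-0.075],"spin":0},{"delta_pos":[0,0,-0.12],"spin":0},{"delta_pos":[0.01,0,-0.15],"spin":0},{"delta_pos":[0.01,0,-0.15],"spin":0},{"delta_pos":[0.01,0,-0.15],"spin":0}]' 0.27; python3 -c "
from h import *
pic('wrist','w22.png')
print(pose()[0],pose()[1].apply([0,0,1]).round(4),totool([.46,.245,.2],1.139))"
```

```text
t: 30.0
tool_pos: [0.5203, -0.0112, 0.0247]
orientation: [0.679, 3.058, -0.007]
force: [-1.1, 0.0, 0.1]
opening: 0.0238
t: 31.0
tool_pos: [0.5106, -0.006, 0.1755]
orientation: [0.678, 3.055, -0.007]
force: [-0.3, 0.6, -1.6]
opening: 0.0342
[ 0.50978346 -0.00598504  0.17401477] [ 0.008  -0.0067 -0.9999] [array([ 0.151 ,  0.2063, -0.0281]), ('spin', np.float64(-0.005))]
```

View pics/w22.png

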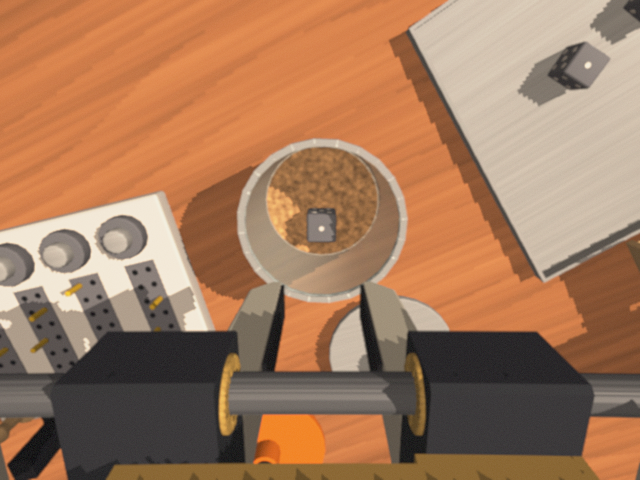

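```bash
python3 -c "
from h import *
print(totool([.536,.281,.15],1.139))"
```

```text
[array([0.0979, 0.2712, 0.0223]), ('spin', np.float64(-0.005))]
```

```bash
python3 -m pendant '[{"delta_pos":[0.01,0.03,0],"spin":0},{"delta_pos":[0.03,0.075,0],"spin":0},{"delta_pos":[0.045,0.12,0],"spin":0},{"delta_pos":[0.06,0.165,0],"spin":0},{"delta_pos":[0.075,0.21,0],"spin":0},{"delta_pos":[0.09,0.25,0.01],"spin":0},{"delta_pos":[0.098,0.271,0.02],"spin":-0.005},{"delta_pos":[0.098,0.271,0.022],"spin":-0.005},{"delta_pos":[0.098,0.271,0.022],"spin":-0.005}]' -0.18; python3 -c "
from h import *
pic('wrist','w23.png')
print(totool([.556,.2897,.05],1.139))"
```

```text
t: 31.95
tool_pos: [0.5343, 0.2803, 0.1474]
orientation: [0.67, 3.064, -0.012]
force: [0.9, -1.0, 0.5]
opening: 0.055
[array([-0.0142,  0.0183,  0.0984]), ('spin', np.float64(-0.0001))]
```

View pics/w23.png

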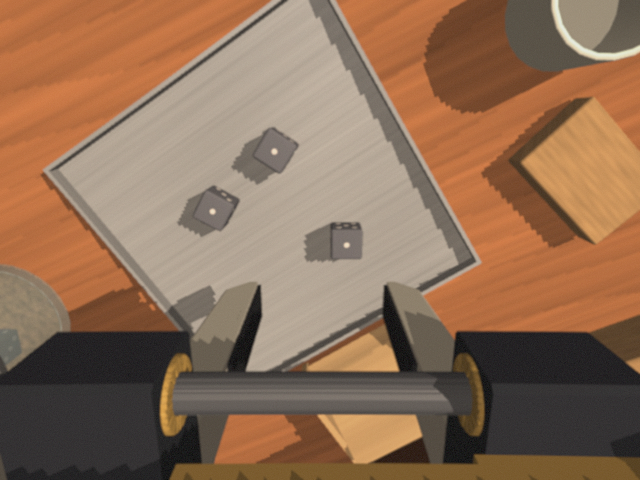

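```bash
python3 -c "
from h import *
c=robot.read_camera('wrist')
print(ray(c,[(346.5,244.5),(274.5,151),(212.5,211.5)],.027).round(4), totool([.556,.2897,.006],1.139))"; python3 -m pendant '[{"delta_pos":[-0.0142,0.0183,0.02],"spin":0},{"delta_pos":[-0.0142,0.0183,0.05],"spin":0},{"delta_pos":[-0.0142,0.0183,0.08],"spin":0},{"delta_pos":[-0.0142,0.0183,0.098],"spin":0},{"delta_pos":[-0.0142,0.0183,0.098],"spin":0},{"delta_pos":[-0.0142,0.0183,0.098],"spin":0}]';python3 -c "
from h import *
pic('wrist','w24.png')
print(totool([.556,.2897,.006],1.139))"
```

```text
[[0.5563 0.2894 0.027 ]
 [0.4719 0.2713 0.027 ]
 [0.4919 0.2103 0.027 ]] [array([-0.0131,  0.0184,  0.1433]), ('spin', np.float64(-0.0009))]
t: 32.65
tool_pos: [0.5571, 0.2886, 0.052]
orientation: [0.675, 3.06, -0.01]
force: [0.4, -1.0, 1.6]
opening: 0.0548
[array([ 0.0024, -0.0001,  0.0471]), ('spin', np.float64(-0.002))]
```

View pics/w24.png

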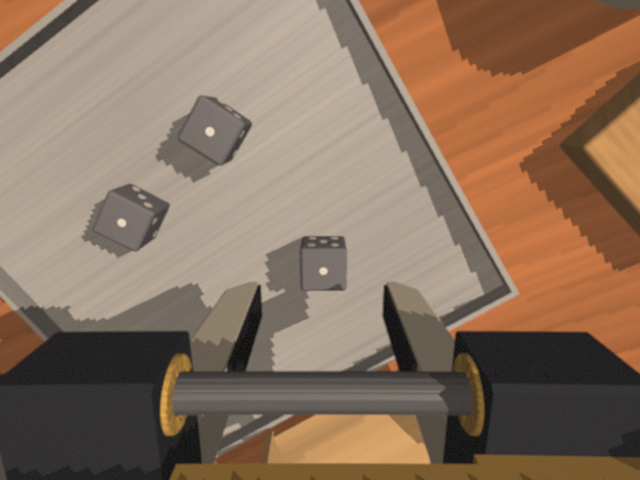

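```bash
python3 -m pendant '[{"delta_pos":[0.001,0,0.02],"spin":0},{"delta_pos":[0.001,0,0.036],"spin":0},{"delta_pos":[0.001,0,0.0445],"spin":0},{"delta_pos":[0.001,0,0.0455],"spin":0},{"delta_pos":[0.001,0,0.0455],"spin":0}]' -0.18; python3 -m pendant '[{"delta_pos":[0,0,0],"spin":0},{"delta_pos":[0,0,0],"spin":0},{"delta_pos":[0,0,0],"spin":0},{"delta_pos":[0,0,0],"spin":0},{"delta_pos":[0,0,0],"spin":0},{"delta_pos":[0,0,0],"spin":0},{"delta_pos":[0,0,0],"spin":0}]' 1 20;  python3 -m pendant '[{"delta_pos":[0,0,-0.03],"spin":0},{"delta_pos":[0,0,-0.08],"spin":0},{"delta_pos":[0,0,-0.12],"spin":0},{"delta_pos":[0,0,-0.14],"spin":0},{"delta_pos":[0,0,-0.14],"spin":0},{"delta_pos":[0,0,-0.14],"spin":0}]'; python3 -c "
from h import *
pic('wrist','w25.png')
print(pose()[0],pose()[1].apply([0,0,1]).round(4), totool([.485,.0055,.15],1.134))
"
```

```text
t: 33.2
tool_pos: [0.5573, 0.2892, 0.0076]
orientation: [0.674, 3.059, -0.008]
force: [-0.4, 0.8, 0.6]
opening: 0.0551
t: 33.9
tool_pos: [0.5574, 0.2893, 0.0079]
orientation: [0.674, 3.058, -0.008]
force: [0.3, 0.7, 2.4]
opening: 0.0238
t: 34.5
tool_pos: [0.5562, 0.2902, 0.1475]
orientation: [0.674, 3.058, -0.008]
force: [-0.4, 0.3, -0.2]
opening: 0.0235
[0.55539887 0.28992496 0.14611346] [ 0.0063 -0.0079 -0.9999] [array([-0.0557, -0.2877, -0.0021]), ('spin', np.float64(0.003))]
```

View pics/w25.png

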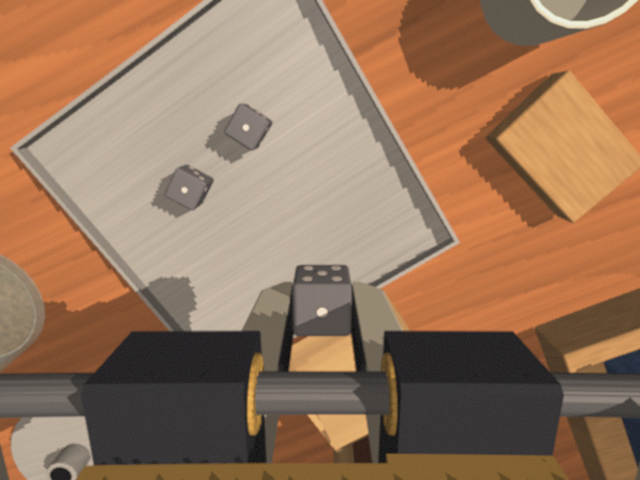

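```bash
python3 -m pendant '[{"delta_pos":[-0.008,-0.04,0],"spin":0},{"delta_pos":[-0.016,-0.085,0],"spin":0},{"delta_pos":[-0.025,-0.13,0],"spin":0},{"delta_pos":[-0.034,-0.175,0],"spin":0},{"delta_pos":[-0.043,-0.22,0],"spin":0},{"delta_pos":[-0.05,-0.26,0],"spin":0},{"delta_pos":[-0.0557,-0.2877,0],"spin":0},{"delta_pos":[-0.0557,-0.2877,0],"spin":0},{"delta_pos":[-0.0557,-0.2877,0],"spin":0}]'; python3 -c "
from h import *
pic('wrist','w26.png')
print(pose()[0],pose()[1].apply([0,0,1]).round(4), totool([.4853,.0055,.026],1.134))
"
```

```text
t: 35.45
tool_pos: [0.4839, 0.0052, 0.1461]
orientation: [0.678, 3.063, -0.01]
force: [0.3, -0.2, 0.4]
opening: 0.0237
[0.48427255 0.00588443 0.1464619 ] [ 0.004  -0.0073 -1.    ] [array([-0.0003,  0.0007,  0.1205]), ('spin', np.float64(0.0025))]
```

View pics/w26.png

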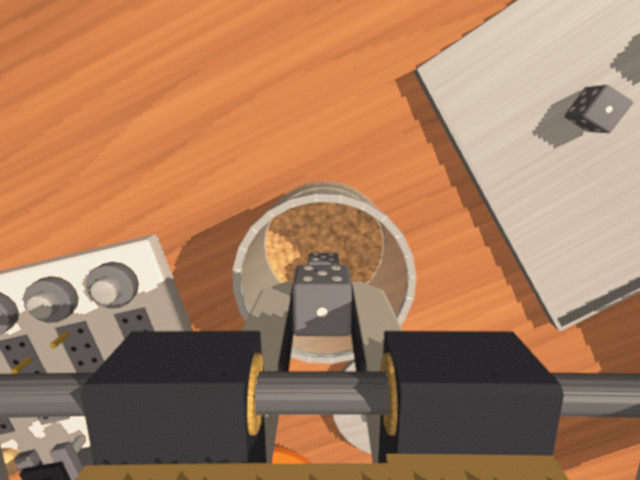

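```bash
python3 -m pendant '[{"delta_pos":[0,0.0007,0.02],"spin":0},{"delta_pos":[0,0.0007,0.045],"spin":0},{"delta_pos":[0,0.0007,0.07],"spin":0},{"delta_pos":[0,0.0007,0.095],"spin":0},{"delta_pos":[0,0.0007,0.112],"spin":0},{"delta_pos":[0,0.0007,0.119],"spin":0},{"delta_pos":[0,0.0007,0.119],"spin":0}]'; python3 -m pendant '[{"delta_pos":[0,0,0],"spin":0},{"delta_pos":[0,0,0],"spin":0},{"delta_pos":[0,0,0],"spin":0},{"delta_pos":[0,0,0],"spin":0},{"delta_pos":[0,0,-0.03],"spin":0},{"delta_pos":[0,0,-0.075],"spin":0},{"delta_pos":[0,0,-0.12],"spin":0},{"delta_pos":[0,0,-0.15],"spin":0},{"delta_pos":[0,0,-0.15],"spin":0},{"delta_pos":[0,0,-0.15],"spin":0}]' 0.27; python3 -c "
from h import *
pic('wrist','w27.png')
print(pose()[0],pose()[1].apply([0,0,1]).round(4),totool([.47,.26,.15],.545),totool([.44,.2,.15],.648))"
```

```text
t: 36.2
tool_pos: [0.4839, 0.0067, 0.026]
orientation: [0.674, 3.066, -0.01]
force: [0.1, -0.8, -0.4]
opening: 0.0241
t: 37.2
tool_pos: [0.4844, 0.0076, 0.1769]
orientation: [0.674, 3.064, -0.01]
force: [-1.2, 0.1, -0.2]
opening: 0.0341
[0.4834087  0.00769372 0.17539908] [ 4.0e-04 -6.8e-03 -1.0e+00] [array([0.1181, 0.2235, 0.0237]), ('spin', np.float64(0.5927))] [array([0.1202, 0.1565, 0.0241]), ('spin', np.float64(0.4897))]
```

View pics/w27.png

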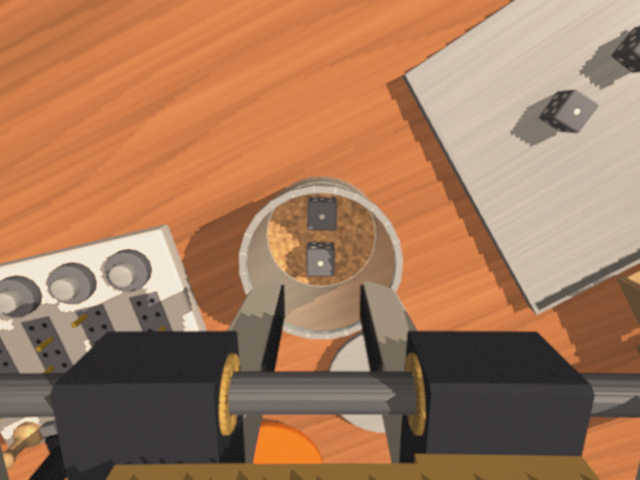

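```bash
python3 -m pendant '[{"delta_pos":[0.015,0.03,0],"spin":0.05},{"delta_pos":[0.035,0.07,0],"spin":0.15},{"delta_pos":[0.055,0.11,0],"spin":0.25},{"delta_pos":[0.075,0.15,0],"spin":0.35},{"delta_pos":[0.095,0.18,0],"spin":0.45},{"delta_pos":[0.11,0.21,0.01],"spin":0.55},{"delta_pos":[0.118,0.2235,0.022],"spin":0.593},{"delta_pos":[0.118,0.2235,0.0237],"spin":0.593},{"delta_pos":[0.118,0.2235,0.0237],"spin":0.593}]' -0.18; python3 -c "
from h import *
pic('wrist','w28.png')
print(totool([.4717,.2717,.05],.545))"
```

```text
t: 38.15
tool_pos: [0.4687, 0.2592, 0.1477]
orientation: [1.538, 2.737, -0.015]
force: [-0.2, -0.4, -0.5]
opening: 0.0546
[array([0.0103, 0.0091, 0.0986]), ('spin', np.float64(0.0008))]
```

View pics/w28.png

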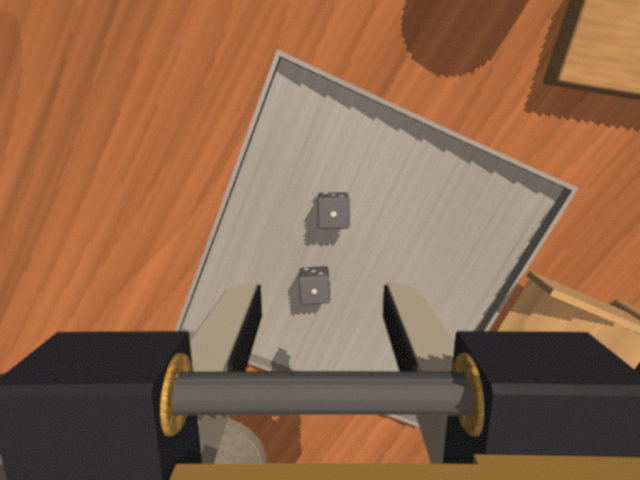

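```bash
python3 -c "
from h import *
c=pic('wrist','w28c.png',(280,180,370,315),5)
P=ray(c,[(333.5,213.5),(314.5,291)],.027);print(P.round(4))
print(totool(np.r_[P[0][:2],.006],.545))"
```

```text
[[0.4722 0.2712 0.027 ]
 [0.4923 0.2105 0.027 ]]
[array([0.0102, 0.0089, 0.1434]), ('spin', np.float64(-0.0001))]
```

View pics/w28c.png

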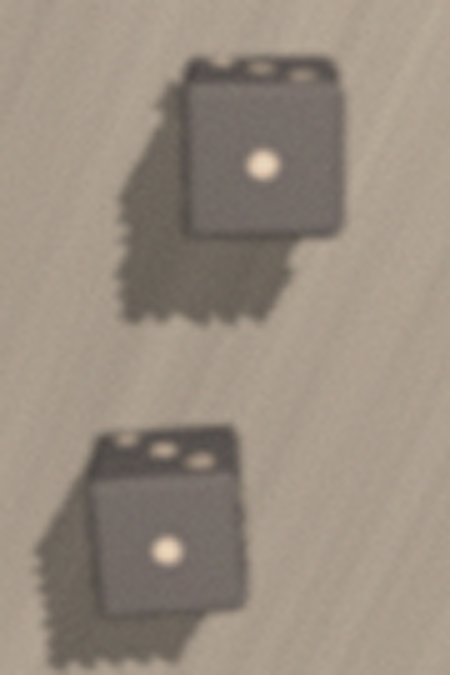

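```bash
python3 -m pendant '[{"delta_pos":[0.01,0.009,0.02],"spin":0},{"delta_pos":[0.01,0.009,0.05],"spin":0},{"delta_pos":[0.01,0.009,0.08],"spin":0},{"delta_pos":[0.01,0.009,0.105],"spin":0},{"delta_pos":[0.01,0.009,0.125],"spin":0},{"delta_pos":[0.01,0.009,0.138],"spin":0},{"delta_pos":[0.01,0.009,0.142],"spin":0},{"delta_pos":[0.01,0.009,0.142],"spin":0},{"delta_pos":[0.01,0.009,0.142],"spin":0}]' -0.18; python3 -m pendant '[{"delta_pos":[0,0,0],"spin":0},{"delta_pos":[0,0,0],"spin":0},{"delta_pos":[0,0,0],"spin":0},{"delta_pos":[0,0,0],"spin":0},{"delta_pos":[0,0,0],"spin":0},{"delta_pos":[0,0,0],"spin":0},{"delta_pos":[0,0,0],"spin":0}]' 1 20;  python3 -m pendant '[{"delta_pos":[0,0,-0.03],"spin":0},{"delta_pos":[0,0,-0.08],"spin":0},{"delta_pos":[0,0,-0.12],"spin":0},{"delta_pos":[0,0,-0.14],"spin":0},{"delta_pos":[0,0,-0.14],"spin":0},{"delta_pos":[0,0,-0.14],"spin":0}]'; python3 -c "
from h import *
pic('wrist','w29.png')
v=np.array([.42,.907])
t=np.array([.5035,-.003])+.023*v;print(t)
print(pose()[0],pose()[1].apply([0,0,1]).round(4), totool(np.r_[t,.15],-.437),pose()[2]['q'].round(2))
"
```

```text
t: 39.15
tool_pos: [0.4735, 0.2713, 0.0087]
orientation: [1.54, 2.733, -0.008]
force: [0.7, 0.6, 0.2]
opening: 0.0548
t: 39.85
tool_pos: [0.4735, 0.2714, 0.0089]
orientation: [1.54, 2.733, -0.008]
force: [-0.8, -0.0, 2.4]
opening: 0.0239
t: 40.45
tool_pos: [0.4733, 0.2722, 0.1484]
orientation: [1.54, 2.733, -0.008]
force: [-0.3, -0.1, -0.7]
opening: 0.0236
[0.51316  0.017861]
[0.47251599 0.27186457 0.14717173] [-6.0e-04 -7.6e-03 -1.0e+00] [array([-0.2383, -0.0969, -0.0009]), ('spin', np.float64(0.9818))] [ 0.43  0.03  1.72 -0.01  1.39 -0.11]
```

View pics/w29.png

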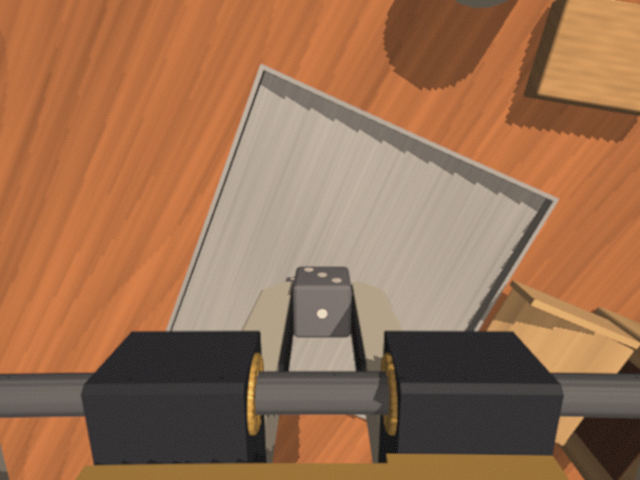

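```bash
python3 -m pendant '[{"delta_pos":[-0.03,-0.012,0],"spin":0.1},{"delta_pos":[-0.07,-0.028,0],"spin":0.22},{"delta_pos":[-0.11,-0.044,0],"spin":0.34},{"delta_pos":[-0.15,-0.06,0],"spin":0.46},{"delta_pos":[-0.19,-0.077,0],"spin":0.58},{"delta_pos":[-0.225,-0.092,0],"spin":0.72},{"delta_pos":[-0.238,-0.097,0],"spin":0.86},{"delta_pos":[-0.238,-0.097,0],"spin":0.982},{"delta_pos":[-0.238,-0.097,0],"spin":0.982},{"delta_pos":[-0.238,-0.097,0],"spin":0.982}]'; python3 -c "
from h import *
pic('wrist','w30.png')
print(pose()[0],pose()[1].apply([0,0,1]).round(4), totool([.5132,.0179,.03],-.437),pose()[2]['q'].round(2))
"
```

```text
t: 41.5
tool_pos: [0.5118, 0.0182, 0.1473]
orientation: [2.644, 1.689, -0.011]
force: [0.0, 0.1, 0.2]
opening: 0.0238
[0.5120443  0.01842437 0.14774104] [-0.0029 -0.0075 -1.    ] [array([0.0009, 0.0012, 0.1177]), ('spin', np.float64(0.0037))] [-0.06 -0.06  1.81 -0.01  1.39  0.38]
```

View pics/w30.png

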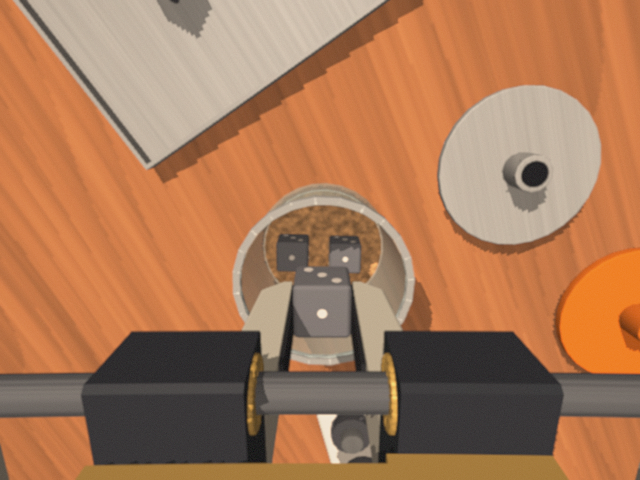

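```bash
python3 -m pendant '[{"delta_pos":[0.0009,0.0012,0.02],"spin":0},{"delta_pos":[0.0009,0.0012,0.045],"spin":0},{"delta_pos":[0.0009,0.0012,0.065],"spin":0},{"delta_pos":[0.0009,0.0012,0.08],"spin":0},{"delta_pos":[0.0009,0.0012,0.085],"spin":0},{"delta_pos":[0.0009,0.0012,0.085],"spin":0}]'; python3 -c "
from h import *
pic('wrist','w31.png')
p,R,s=pose();print(p,s['force'].round(1), totool([.5132,.0179,.03],-.437))
"
```

```text
t: 42.15
tool_pos: [0.5127, 0.0184, 0.0621]
orientation: [2.643, 1.692, -0.012]
force: [-0.2, -0.3, 1.2]
opening: 0.0239
[0.51345175 0.01829442 0.0630344 ] [ 0.2  0.6 -0.2] [array([-0.0002, -0.0001,  0.033 ]), ('spin', np.float64(0.0046))]
```

View pics/w31.png

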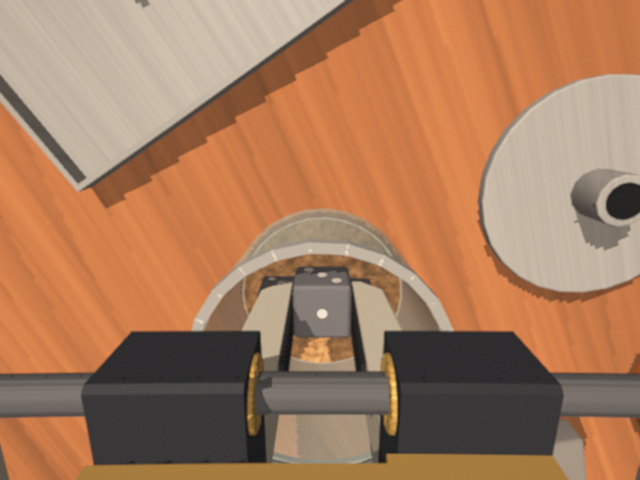

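```bash
python3 -m pendant '[{"delta_pos":[0,0,0.012],"spin":0},{"delta_pos":[0,0,0.024],"spin":0},{"delta_pos":[0,0,0.031],"spin":0},{"delta_pos":[0,0,0.031],"spin":0}]'; python3 -m pendant '[{"delta_pos":[0,0,0],"spin":0},{"delta_pos":[0,0,0],"spin":0},{"delta_pos":[0,0,0],"spin":0},{"delta_pos":[0,0,0],"spin":0},{"delta_pos":[0,0,-0.03],"spin":0},{"delta_pos":[0,0,-0.075],"spin":0},{"delta_pos":[0,0,-0.12],"spin":0},{"delta_pos":[0,0,-0.15],"spin":0},{"delta_pos":[0,0,-0.15],"spin":0},{"delta_pos":[0,0,-0.15],"spin":0}]' 0.34; python3 -c "
from h import *
pic('wrist','w32.png')
print(pose()[0],pose()[1].apply([0,0,1]).round(4),totool([.475,.20,.15],.648))"
```

```text
t: 42.6
tool_pos: [0.512, 0.0181, 0.0303]
orientation: [2.644, 1.692, -0.014]
force: [-1.0, -0.7, -0.4]
opening: 0.0233
t: 43.6
tool_pos: [0.5135, 0.0192, 0.1811]
orientation: [2.643, 1.691, -0.011]
force: [-0.6, 0.9, -0.5]
opening: 0.0306
[0.51248825 0.01921294 0.17960152] [-0.0063 -0.0073 -1.    ] [array([ 0.1487, -0.1097,  0.0285]), ('spin', np.float64(-1.0803))]
```

View pics/w32.png

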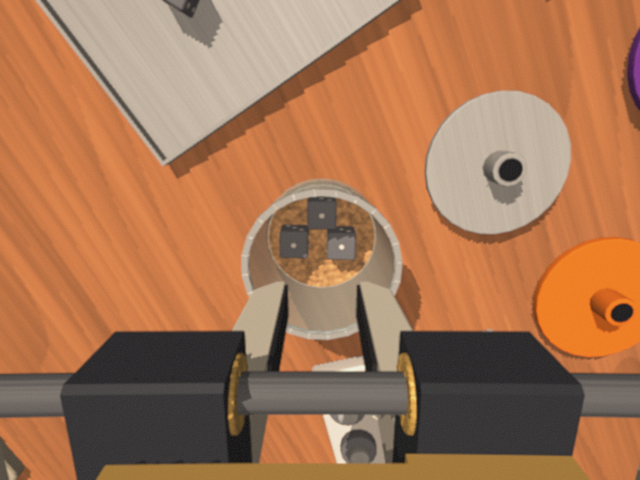

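Three dice lie flat in the jar, at (322,213), (293,242) and (341,242). Die A is next.

```bash
python3 -m pendant '[{"delta_pos":[0.02,-0.015,0],"spin":-0.1},{"delta_pos":[0.05,-0.035,0],"spin":-0.22},{"delta_pos":[0.08,-0.055,0],"spin":-0.34},{"delta_pos":[0.11,-0.08,0],"spin":-0.46},{"delta_pos":[0.14,-0.1,0],"spin":-0.58},{"delta_pos":[0.1487,-0.1097,0],"spin":-0.72},{"delta_pos":[0.1487,-0.1097,0.01],"spin":-0.86},{"delta_pos":[0.1487,-0.1097,0.02],"spin":-1},{"delta_pos":[0.1487,-0.1097,0.0285],"spin":-1.08},{"delta_pos":[0.1487,-0.1097,0.0285],"spin":-1.08}]' -0.18; python3 -c "
from h import *
c=pic('wrist','w33.png')
print(pose()[0],totool([.4921,.2105,.006],.648))
print([(round(m['score'],2),world(c,m['location']).round(4)) for m in robot.mark_of('wrist','die0')])
"
```

```text
t: 44.65
tool_pos: [0.4727, 0.1993, 0.1463]
orientation: [-1.394, -2.808, 0.021]
force: [-0.7, -0.2, -0.4]
opening: 0.0549
[0.47333389 0.19947142 0.14753004] [array([-0.0024,  0.0236,  0.1412]), ('spin', np.float64(-0.0022))]
[(0.58, array([ 0.5172, -0.0121,  0.0199])), (0.57, array([0.4908, 0.2103, 0.0168]))]
```

View pics/w33.png

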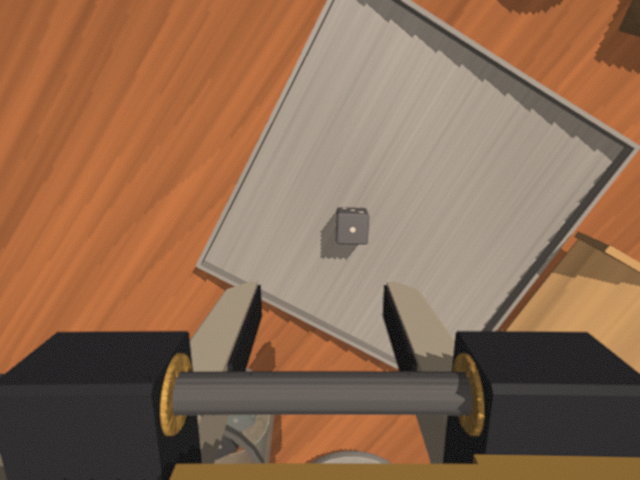

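```bash
python3 -m pendant '[{"delta_pos":[-0.0024,0.0236,0.02],"spin":0},{"delta_pos":[-0.0024,0.0236,0.05],"spin":0},{"delta_pos":[-0.0024,0.0236,0.08],"spin":0},{"delta_pos":[-0.0024,0.0236,0.105],"spin":0},{"delta_pos":[-0.0024,0.0236,0.125],"spin":0},{"delta_pos":[-0.0024,0.0236,0.136],"spin":0},{"delta_pos":[-0.0024,0.0236,0.14],"spin":0},{"delta_pos":[-0.0024,0.0236,0.14],"spin":0},{"delta_pos":[-0.0024,0.0236,0.14],"spin":0}]' -0.18; python3 -m pendant '[{"delta_pos":[0,0,0],"spin":0},{"delta_pos":[0,0,0],"spin":0},{"delta_pos":[0,0,0],"spin":0},{"delta_pos":[0,0,0],"spin":0},{"delta_pos":[0,0,0],"spin":0},{"delta_pos":[0,0,0],"spin":0},{"delta_pos":[0,0,0],"spin":0}]' 1 20;  python3 -m pendant '[{"delta_pos":[0,0,-0.03],"spin":0},{"delta_pos":[0,0,-0.08],"spin":0},{"delta_pos":[0,0,-0.12],"spin":0},{"delta_pos":[0,0,-0.14],"spin":0},{"delta_pos":[0,0,-0.14],"spin":0},{"delta_pos":[0,0,-0.14],"spin":0}]'; python3 -c "
from h import *
pic('wrist','w34.png')
v=np.array([.42,.907])
t=np.array([.5035,-.003])-.024*v;print(t)
print(pose()[0],pose()[1].apply([0,0,1]).round(4), totool(np.r_[t,.15],-.437),pose()[2]['q'].round(2))
"
```

```text
t: 45.65
tool_pos: [0.494, 0.2111, 0.0095]
orientation: [-1.402, -2.808, 0.016]
force: [0.4, 0.6, -0.1]
opening: 0.0549
t: 46.35
tool_pos: [0.4941, 0.2111, 0.0097]
orientation: [-1.402, -2.808, 0.016]
force: [-1.3, -1.1, 2.7]
opening: 0.0237
t: 46.95
tool_pos: [0.495, 0.2121, 0.1492]
orientation: [-1.402, -2.808, 0.015]
force: [-0.4, -0.2, -0.7]
opening: 0.0237
[ 0.49342  -0.024768]
[0.49422716 0.21185658 0.14800398] [-0.0092 -0.0082 -0.9999] [array([-1.887e-01, -1.428e-01, -1.000e-04]), ('spin', np.float64(1.0815))] [ 0.31  0.02  1.74 -0.01  1.4  -0.33]
```

View pics/w34.png

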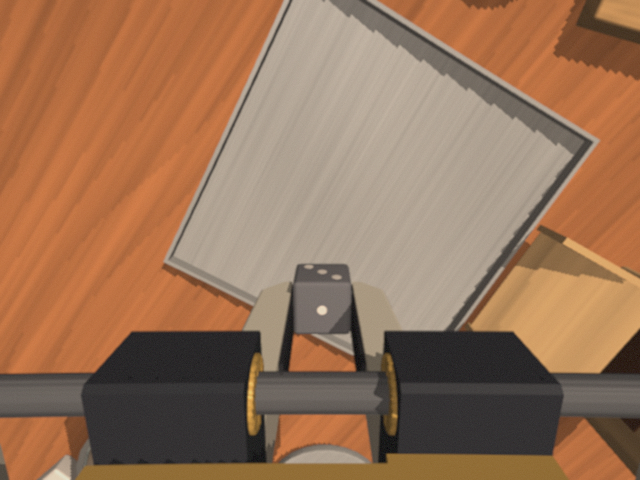

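```bash
python3 -m pendant '[{"delta_pos":[-0.025,-0.018,0],"spin":0.1},{"delta_pos":[-0.055,-0.042,0],"spin":0.22},{"delta_pos":[-0.09,-0.068,0],"spin":0.34},{"delta_pos":[-0.12,-0.09,0],"spin":0.46},{"delta_pos":[-0.155,-0.118,0],"spin":0.6},{"delta_pos":[-0.18,-0.136,0],"spin":0.74},{"delta_pos":[-0.1887,-0.1428,0],"spin":0.88},{"delta_pos":[-0.1887,-0.1428,0],"spin":1.02},{"delta_pos":[-0.1887,-0.1428,0],"spin":1.0815},{"delta_pos":[-0.1887,-0.1428,0],"spin":1.0815}]'; python3 -c "
from h import *
pic('wrist','w35.png')
print(pose()[0],pose()[1].apply([0,0,1]).round(4), totool([.4934,-.0248,.032],-.437),pose()[2]['q'].round(2))
"
```

```text
t: 48.0
tool_pos: [0.492, -0.0248, 0.1476]
orientation: [-2.651, -1.685, 0.024]
force: [-0.1, -0.1, -0.3]
opening: 0.0239
[ 0.49220801 -0.02468882  0.14790819] [-0.0126 -0.0077 -0.9999] [array([0.0018, 0.0021, 0.1159]), ('spin', np.float64(0.0014))] [-0.15 -0.1   1.86 -0.01  1.4   0.29]
```

View pics/w35.png

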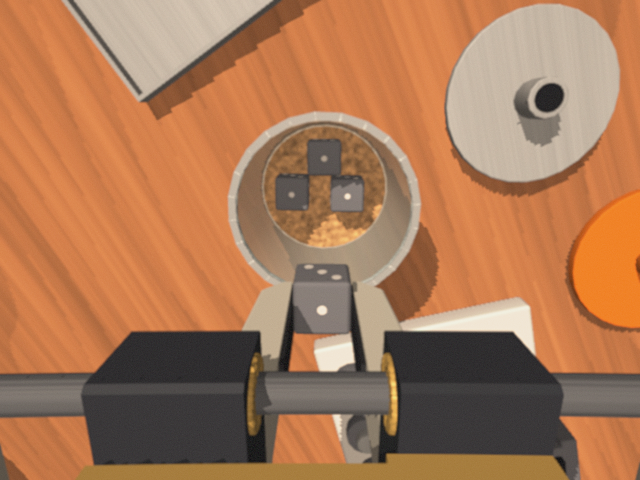

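```bash
python3 -c "
from h import *
from scipy.optimize import least_squares
c=robot.read_camera('wrist')
W=ray(c,[(229,207),(420,207),(324,112),(260,139),(390,139)],.08)
f=lambda q:np.hypot(W[:,0]-q[0],W[:,1]-q[1])-q[2]
print(least_squares(f,[.5,0,.056]).x.round(4),least_squares(lambda q:f([*q,.056]),[.5,0]).x.round(4))
P=ray(c,[(324,158),(292,195),(347,196)],.030)[:,:2]; print(P.round(4)); d=P-[.5035,-.003]; print('u',(d@[.907,-.42]).round(4),'v',(d@[.42,.907]).round(4))
"
```

```text
[ 0.5048 -0.0045  0.0568] [ 0.5052 -0.0036]
[[ 0.5157  0.0201]
 [ 0.4839  0.006 ]
 [ 0.5194 -0.0112]]
u [ 0.0014 -0.0215  0.0179] v [ 0.0261 -0.0001 -0.0008]
```

```bash
python3 -m pendant '[{"delta_pos":[0.0018,0.0021,0.02],"spin":0},{"delta_pos":[0.0018,0.0021,0.045],"spin":0},{"delta_pos":[0.0018,0.0021,0.065],"spin":0},{"delta_pos":[0.0018,0.0021,0.085],"spin":0},{"delta_pos":[0.0018,0.0021,0.1],"spin":0},{"delta_pos":[0.0018,0.0021,0.112],"spin":0},{"delta_pos":[0.0018,0.0021,0.115],"spin":0},{"delta_pos":[0.0018,0.0021,0.115],"spin":0}]'; python3 -c "
from h import *
p,R,s=pose();print(p,s['force'].round(1), totool([.4934,-.0248,.03],-.437))
"; python3 -m pendant '[{"delta_pos":[0,0,0],"spin":0},{"delta_pos":[0,0,0],"spin":0},{"delta_pos":[0,0,0],"spin":0},{"delta_pos":[0,0,0],"spin":0},{"delta_pos":[0,0,-0.03],"spin":0},{"delta_pos":[0,0,-0.075],"spin":0},{"delta_pos":[0,0,-0.12],"spin":0},{"delta_pos":[0,0,-0.15],"spin":0},{"delta_pos":[0,0,-0.15],"spin":0},{"delta_pos":[0,0,-0.15],"spin":0}]' 0.34; python3 -c "
from h import *
pic('wrist','w36.png')
print(pose()[0],pose()[1].apply([0,0,1]).round(4),pose()[2]['q'].round(2))"
```

```text
t: 48.9
tool_pos: [0.4934, -0.0247, 0.0329]
orientation: [-2.647, -1.692, 0.024]
force: [-0.6, 0.3, 1.8]
opening: 0.0239
[ 0.49338816 -0.02472541  0.03291417] [-0.6  0.3  1.8] [array([-0.    ,  0.0001,  0.0029]), ('spin', np.float64(0.0038))]
t: 49.9
tool_pos: [0.4958, -0.0236, 0.1835]
orientation: [2.646, 1.692, -0.022]
force: [-1.2, 0.3, 0.2]
opening: 0.0306
[ 0.4949375  -0.02347293  0.18203833] [-0.0139 -0.0078 -0.9999] [-0.14 -0.12  1.81 -0.01  1.47  0.29]
```

View pics/w36.png

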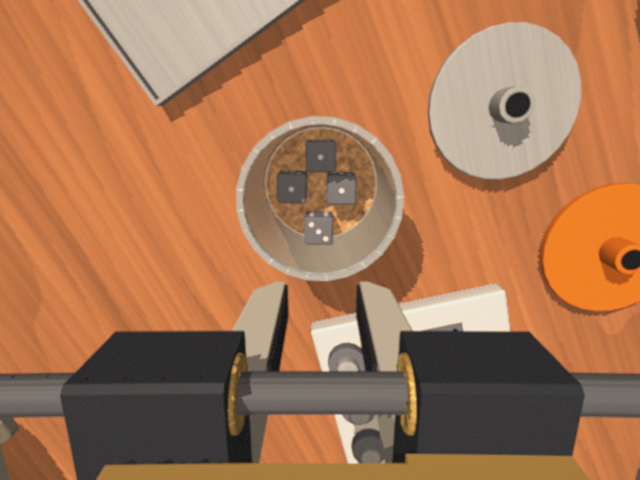

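All four dice are in the jar, the fourth at (319,229). The lid is the grey disc at (505,101). The orange one at (610,250) isn't meant. I confirm in an enlarged crop.

```bash
python3 -c "
from h import *
c=robot.read_camera('wrist'); im=c['color'][10:270,230:630]; cv2.imwrite('pics/w37.png',cv2.resize(im,None,fx=2,fy=2,interpolation=cv2.INTER_CUBIC))
print([(round(m['score'],2),world(c,m['location']).round(4),proj(c,[world(c,m['location'])])[0].round()) for m in robot.mark_of('wrist','lid')])
t=robot.read_camera('top');print([(round(m['score'],2),world(t,m['location']).round(4),proj(t,[world(t,m['location'])])[0].round()) for m in robot.mark_of('top','lid')])
"
```

```text
[(0.94, array([ 0.6657, -0.0062, -0.0016]), array([503., 103.])), (0.75, array([ 0.7124, -0.1608,  0.0026]), array([609., 245.]))]
[(0.84, array([ 0.6623, -0.0044,  0.003 ]), array([319., 235.])), (0.68, array([ 0.7089, -0.1584,  0.0009]), array([377., 219.])), (0.64, array([0.8311, 0.013 , 0.0052]), array([314., 173.]))]
```

View pics/w37.png

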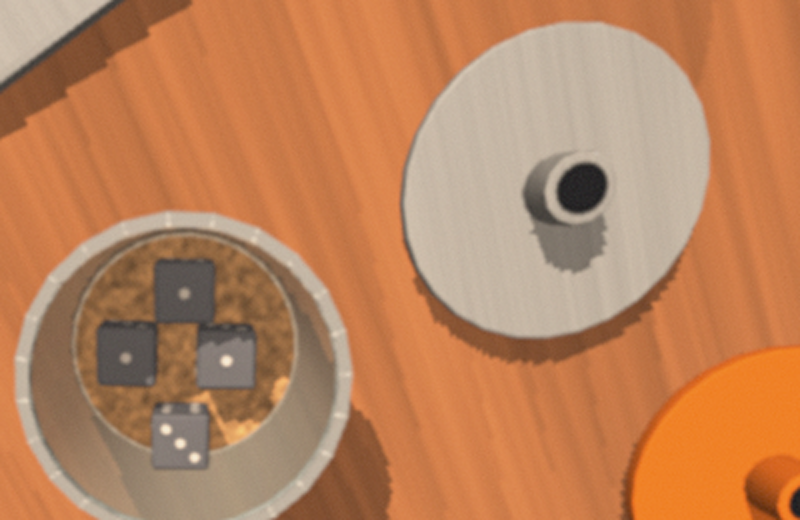

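```bash
python3 -c "
from h import *
print(totool([.663,-.0055,.15],-.437))"
```

```text
[array([0.0875, 0.146 , 0.0282]), ('spin', np.float64(0.0038))]
```

```bash
python3 -m pendant '[{"delta_pos":[0.02,0.03,0],"spin":0},{"delta_pos":[0.04,0.065,0],"spin":0},{"delta_pos":[0.065,0.105,0],"spin":0},{"delta_pos":[0.08,0.135,0.01],"spin":0},{"delta_pos":[0.0875,0.146,0.02],"spin":0},{"delta_pos":[0.0875,0.146,0.028],"spin":0},{"delta_pos":[0.0875,0.146,0.028],"spin":0},{"delta_pos":[0.0875,0.146,0.028],"spin":0}]' -0.18; python3 -c "
from h import *
c=pic('wrist','w38.png')
print(pose()[0],pose()[1].apply([0,0,1]).round(4))
print([(round(m['score'],2),world(c,m['location']).round(4),proj(c,[world(c,m['location'])])[0].round()) for m in robot.mark_of('wrist','lid')])
"
```

```text
t: 50.95
tool_pos: [0.6619, -0.0055, 0.1497]
orientation: [-2.644, -1.69, 0.03]
force: [0.7, -0.4, 0.4]
opening: 0.0549
[ 0.66239705 -0.00559566  0.15060797] [-0.0162 -0.0075 -0.9998]
[(0.88, array([0.83  , 0.0126, 0.0014]), array([520., 102.])), (0.7, array([ 0.6645, -0.0047, -0.0016]), array([324., 214.]))]
```

View pics/w38.png

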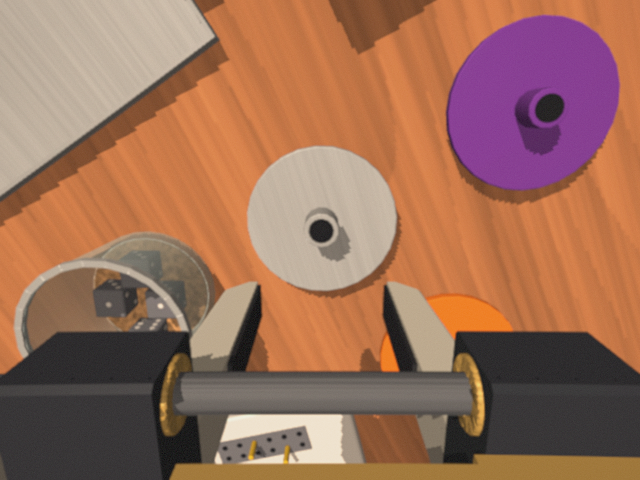

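```bash
python3 -c "
from h import *
from scipy.optimize import least_squares
c=robot.read_camera('wrist')
b=ray(c,[(321.3,231)],.038)[0]
W=ray(c,[(248,217),(397,217),(322,146.5),(322,291),(270,165),(375,165)],.016)
f=lambda q:np.hypot(W[:,0]-q[0],W[:,1]-q[1])-q[2]
r=least_squares(f,[.66,0,.058]).x;print(b.round(4),r.round(4))
t=(b[:2]+r[:2])/2
print(totool(np.r_[t,.018],-.437))
"
```

```text
[ 0.6625 -0.0069  0.038 ] [ 0.6633 -0.0066  0.0581]
[array([0.0007, 0.0018, 0.1334]), ('spin', np.float64(0.0036))]
```

```bash
python3 -m pendant '[{"delta_pos":[0.0007,0.0018,0.02],"spin":0},{"delta_pos":[0.0007,0.0018,0.05],"spin":0},{"delta_pos":[0.0007,0.0018,0.08],"spin":0},{"delta_pos":[0.0007,0.0018,0.105],"spin":0},{"delta_pos":[0.0007,0.0018,0.122],"spin":0},{"delta_pos":[0.0007,0.0018,0.129],"spin":0},{"delta_pos":[0.0007,0.0018,0.131],"spin":0},{"delta_pos":[0.0007,0.0018,0.131],"spin":0}]' -0.18; python3 -c "
from h import *
p,R,s=pose();print(p.round(4),s['force'].round(1),totool([.6629,-.0067,.02],-.437))
pic('wrist','w39.png')"
```

```text
t: 51.9
tool_pos: [0.6638, -0.0068, 0.0216]
orientation: [-2.647, -1.692, 0.024]
force: [0.1, 0.5, 0.4]
opening: 0.0547
[ 0.6638 -0.0068  0.0216] [0.1 0.5 0.4] [array([-0.0002, -0.0008,  0.0016]), ('spin', np.float64(0.0036))]
```

View pics/w39.png

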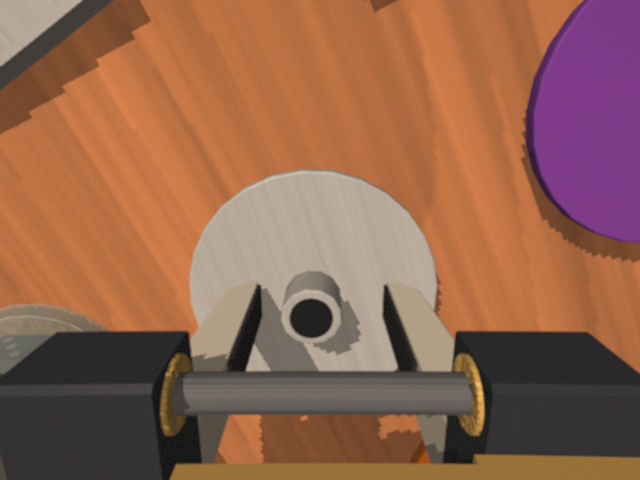

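```bash
python3 -m pendant '[{"delta_pos":[0,-0.0045,0.001],"spin":0},{"delta_pos":[0,-0.0045,0.0015],"spin":0},{"delta_pos":[0,-0.0045,0.0015],"spin":0}]' -0.18; python3 -m pendant '[{"delta_pos":[0,0,0],"spin":0},{"delta_pos":[0,0,0],"spin":0},{"delta_pos":[0,0,0],"spin":0},{"delta_pos":[0,0,0],"spin":0},{"delta_pos":[0,0,0],"spin":0},{"delta_pos":[0,0,0],"spin":0},{"delta_pos":[0,0,0],"spin":0},{"delta_pos":[0,0,0],"spin":0}]' 1 40; python3 -c "
from h import *
p,R,s=pose();print(p.round(4),s['force'].round(1),R.apply([0,0,1]).round(4))
pic('wrist','w40.png')"
```

```text
t: 52.25
tool_pos: [0.6603, -0.0049, 0.0213]
orientation: [2.646, 1.692, -0.022]
force: [-0.1, -1.2, -0.1]
opening: 0.0549
t: 53.05
tool_pos: [0.6603, -0.0049, 0.0212]
orientation: [2.647, 1.692, -0.022]
force: [-0.2, -0.1, -0.5]
opening: 0.025
[ 0.6603 -0.0049  0.0212] [-0.2 -0.1 -0.5] [-0.0115 -0.0079 -0.9999]
```

View pics/w40.png

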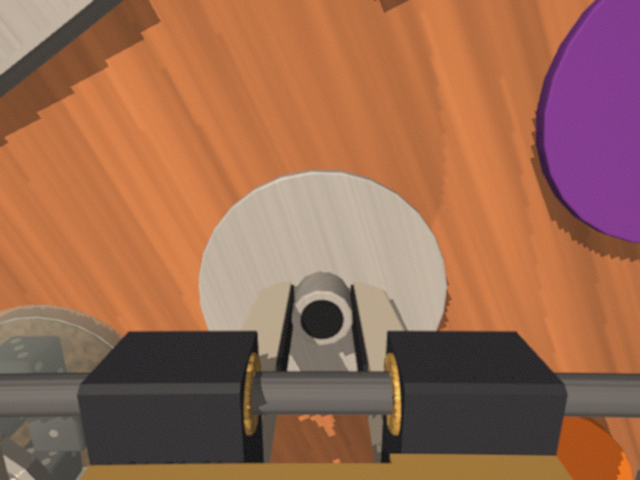

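```bash
python3 -m pendant '[{"delta_pos":[0,0,-0.02],"spin":0},{"delta_pos":[0,0,-0.05],"spin":0},{"delta_pos":[0,0,-0.085],"spin":0},{"delta_pos":[0,0,-0.11],"spin":0},{"delta_pos":[0,0,-0.125],"spin":0},{"delta_pos":[0,0,-0.125],"spin":0},{"delta_pos":[0,0,-0.125],"spin":0}]'; python3 -c "
from h import *
p,R,s=pose();print(p.round(4),s['force'].round(1),s['opening'],R.apply([0,0,1]).round(4))
c=pic('wrist','w41.png'); print([(round(m['score'],2),R.inv().apply(world(c,m['location'])-p).round(4),world(c,m['location']).round(4)) for m in robot.mark_of('wrist','lid')])
print(totool([.504,-.0035,.15],-.437))"
```

```text
t: 53.8
tool_pos: [0.6612, -0.0039, 0.1449]
orientation: [-2.647, -1.692, 0.024]
force: [-0.3, -0.5, -1.8]
opening: 0.0254
[ 0.6612 -0.0039  0.1449] [-0.3 -0.5 -1.8] 0.025363088362230356 [-0.0128 -0.0078 -0.9999]
[(0.96, array([0.0011, 0.0027, 0.0237]), array([ 0.6638, -0.0042,  0.1211])), (0.91, array([0.0829, 0.1512, 0.1378]), array([0.8315, 0.0068, 0.0049]))]
[array([-0.0654, -0.1421, -0.0041]), ('spin', np.float64(0.0037))]
```

View pics/w41.png

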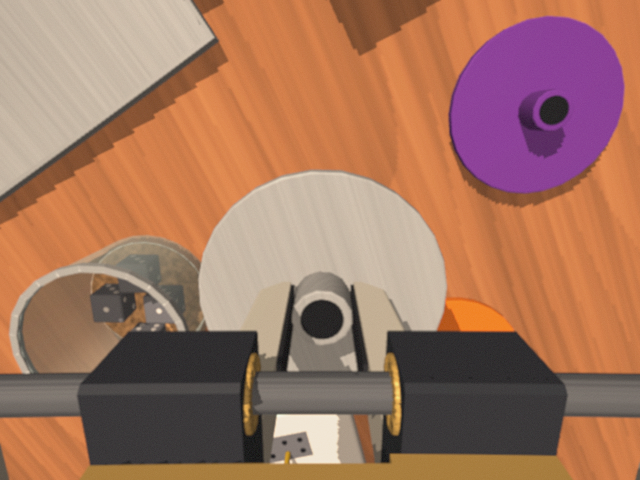

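```bash
cat > lidfit.py <<'E'
from h import *
from scipy.optimize import least_squares
def lidtool(c,uv,zt=.0052):
    p,R,s=pose(); K=np.array(c["camera_matrix"]);D=np.array(c["D"],float)
    n=cv2.undistortPoints(np.array(uv,float).reshape(-1,1,2),K,D)[:,0]
    Rc=np.array(c["R"]);o=R.inv().apply(-Rc.T@c["t"]-p); d=R.inv().apply(np.c_[n,np.ones(len(n))]@Rc)
    W=o+d*((zt-o[2])/d[:,2])[:,None]
    f=lambda q:np.hypot(W[:,0]-q[0],W[:,1]-q[1])-q[2]
    return least_squares(f,[0,0,.058]).x, least_squares(lambda q:f([*q,.058]),[0,0]).x, W
E
python3 -c "
from lidfit import *
c=robot.read_camera('wrist')
im=cv2.cvtColor(c['color'],cv2.COLOR_BGR2HSV)
m=((im[...,1]<60)&(im[...,2]>110)).astype(np.uint8)
# largest component containing (260,240)
n,l=cv2.connectedComponents(m); k=(l==l[240,260]).astype(np.uint8)
pts=[]
for y in range(180,285,10):
  x=np.where(k[y,180:470])[0]; pts+= [(x.min()+179.5,y),(x.max()+180.5,y)]
for x in range(290,360,10):
  y=np.where(k[:300,x])[0]; pts.append((x,y.min()-.5))
a,b,W=lidtool(c,pts);print(a.round(4),b.round(4))
print(np.abs(np.hypot(*(W[:,:2]-a[:2]).T)-a[2]).max())
bt=lidtool(c,[(323,318.5)]*3,-.0168)[2][0];print('button',bt.round(4))
"
```

```text
[0.0003 0.0017 0.0571] [-0.0008  0.0017]
0.0011405994824151902
button [-0.0007  0.0023 -0.0168]
```

```bash
python3 -c "
from h import *
print(totool([.5035,-.0032,.145],-.437))"; python3 -m pendant '[{"delta_pos":[-0.015,-0.03,0],"spin":0},{"delta_pos":[-0.03,-0.065,0],"spin":0},{"delta_pos":[-0.045,-0.1,0],"spin":0},{"delta_pos":[-0.06,-0.13,0],"spin":0},{"delta_pos":[-0.0655,-0.142,0],"spin":0},{"delta_pos":[-0.0655,-0.142,0],"spin":0},{"delta_pos":[-0.0655,-0.142,0],"spin":0},{"delta_pos":[-0.0655,-0.142,0],"spin":0}]'; python3 -c "
from h import *
p,R,s=pose();print(p.round(4),s['force'].round(1),s['opening'],R.apply([0,0,1]).round(4))
pic('wrist','w42.png');pic('scene','s42.png',(250,150,390,260),5)
print(totool([.5035,-.0032,.1],-.437))"
```

```text
[array([-0.0653, -0.1426,  0.001 ]), ('spin', np.float64(0.0037))]
t: 54.75
tool_pos: [0.5046, -0.0037, 0.1457]
orientation: [-2.645, -1.691, 0.027]
force: [0.8, 0.6, -1.6]
opening: 0.0251
[ 0.5046 -0.0037  0.1457] [ 0.8  0.6 -1.6] 0.025124864178746414 [-0.0154 -0.0075 -0.9999]
[array([ 0.0006, -0.0007,  0.0457]), ('spin', np.float64(0.0037))]
```

View pics/w42.png

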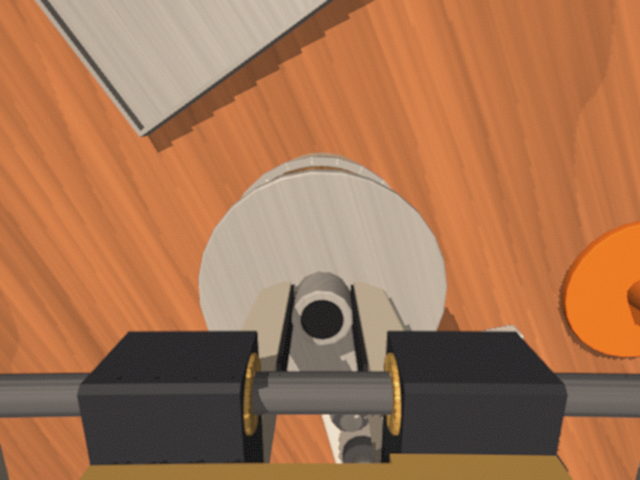

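View pics/s42.png

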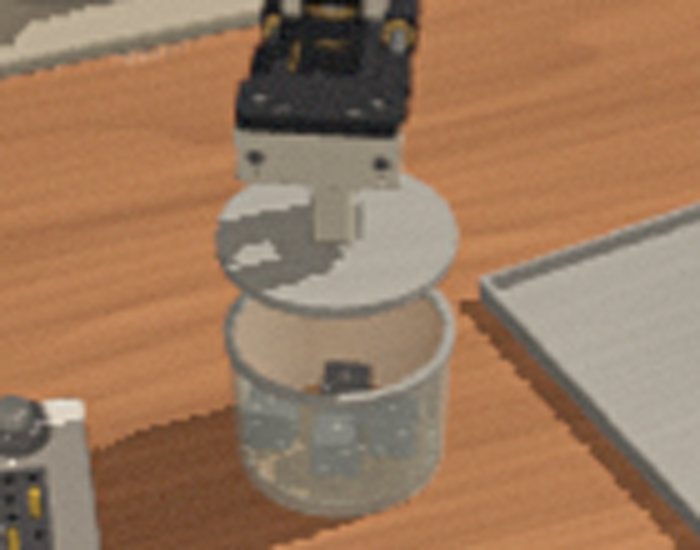

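```bash
python3 -m pendant '[{"delta_pos":[0.0006,-0.0007,0.012],"spin":0},{"delta_pos":[0.0006,-0.0007,0.026],"spin":0},{"delta_pos":[0.0006,-0.0007,0.036],"spin":0},{"delta_pos":[0.0006,-0.0007,0.042],"spin":0},{"delta_pos":[0.0006,-0.0007,0.042],"spin":0},{"delta_pos":[0.0006,-0.0007,0.042],"spin":0}]'; python3 -c "
from h import *
p,R,s=pose();print(p.round(4),s['force'].round(1),R.apply([0,0,1]).round(4))
pic('scene','s43.png',(250,150,390,260),5)
print(totool([.5035,-.0032,.0935],-.437))"
```

```text
t: 55.45
tool_pos: [0.5035, -0.0032, 0.1037]
orientation: [-2.645, -1.691, 0.027]
force: [-0.7, 0.4, -1.3]
opening: 0.0248
[ 0.5035 -0.0032  0.1037] [-0.7  0.4 -1.3] [-0.0158 -0.0075 -0.9998]
[array([-0.    , -0.0002,  0.0106]), ('spin', np.float64(0.0037))]
```

View pics/s43.png

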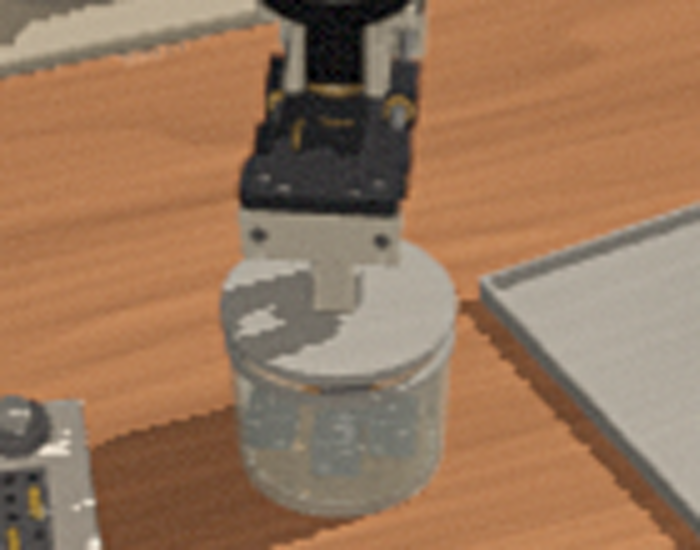

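Well aligned over the rim, so I lower it.

```bash
python3 -m pendant '[{"delta_pos":[0,0,0.004],"spin":0},{"delta_pos":[0,0,0.007],"spin":0},{"delta_pos":[0,0,0.0095],"spin":0},{"delta_pos":[0,0,0.0095],"spin":0},{"delta_pos":[0,0,0.0095],"spin":0}]'; python3 -c "
from h import *
for i in range(3):
  p,R,s=pose();print(p.round(4),s['force'].round(1),R.apply([0,0,1]).round(4)); robot.read_camera('top')
pic('scene','s44.png',(250,150,390,260),5)"
```

```text
t: 56.0
tool_pos: [0.5036, -0.0032, 0.0945]
orientation: [-2.645, -1.691, 0.026]
force: [0.4, 0.3, -1.7]
opening: 0.0252
[ 0.5036 -0.0032  0.0945] [ 0.4  0.3 -1.7] [-0.0151 -0.0075 -0.9999]
[ 0.5037 -0.0033  0.0947] [ 0.9  0.1 -1. ] [-0.0149 -0.0076 -0.9999]
[ 0.5038 -0.0033  0.0947] [-0.6 -0.  -1.7] [-0.0148 -0.0076 -0.9999]
```

View pics/s44.png

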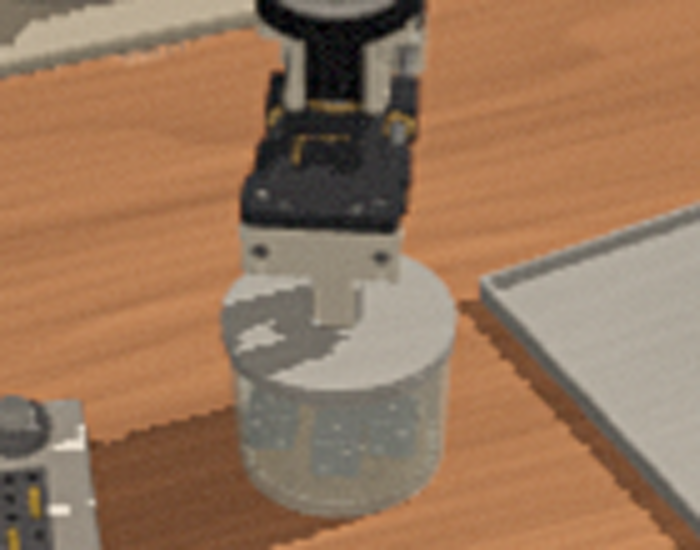

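```bash
python3 -m pendant '[{"delta_pos":[0,0,0.001],"spin":0},{"delta_pos":[0,0,0.0025],"spin":0},{"delta_pos":[0,0,0.0025],"spin":0},{"delta_pos":[0,0,0.0025],"spin":0}]'; python3 -c "
from h import *
for i in range(2):
  p,R,s=pose();print(p.round(4),s['force'].round(1),R.apply([0,0,1]).round(4)); robot.read_camera('top')
"
```

```text
t: 56.6
tool_pos: [0.5041, -0.0033, 0.0933]
orientation: [-2.646, -1.692, 0.025]
force: [-4.7, 1.6, 6.9]
opening: 0.0251
[ 0.5041 -0.0033  0.0933] [-4.7  1.6  6.9] [-0.0141 -0.0077 -0.9999]
[ 0.504  -0.0033  0.0933] [-5.3  0.8  8.1] [-0.0142 -0.0077 -0.9999]
```

The lid is seated at TCP z 0.0933, against 0.0932 expected. I release it.

```bash
python3 -m pendant '[{"delta_pos":[0,0,0],"spin":0},{"delta_pos":[0,0,0],"spin":0},{"delta_pos":[0,0,0],"spin":0},{"delta_pos":[0,0,0],"spin":0},{"delta_pos":[0,0,0],"spin":0},{"delta_pos":[0,0,0],"spin":0}]' -0.18; python3 -m pendant '[{"delta_pos":[0,0,-0.02],"spin":0},{"delta_pos":[0,0,-0.05],"spin":0},{"delta_pos":[0,0,-0.09],"spin":0},{"delta_pos":[0.01,0,-0.12],"spin":0},{"delta_pos":[0.04,0,-0.12],"spin":0},{"delta_pos":[0.08,0,-0.12],"spin":0},{"delta_pos":[0.08,0,-0.12],"spin":0},{"delta_pos":[0.08,0,-0.12],"spin":0}]'; python3 -c "
from h import *
pic('wrist','w45.png');pic('scene','s45.png');print(pose()[0])"
```

```text
t: 57.3
tool_pos: [0.504, -0.0033, 0.0932]
orientation: [-2.646, -1.692, 0.025]
force: [-0.4, -0.1, 0.7]
opening: 0.0545
t: 58.1
tool_pos: [0.5392, 0.0708, 0.2118]
orientation: [-2.644, -1.694, 0.026]
force: [-0.8, 0.2, 0.2]
opening: 0.0548
[0.53894036 0.06974065 0.21178994]
```

View pics/w45.png

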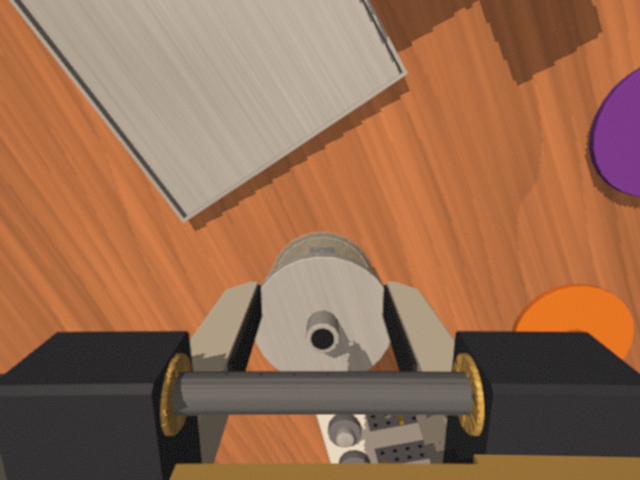

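View pics/s45.png

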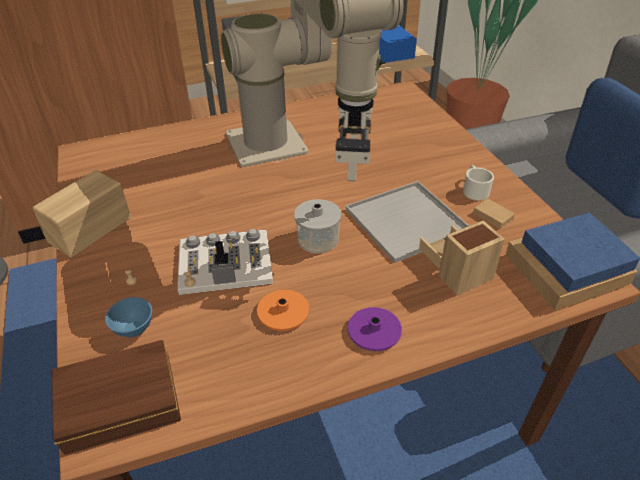

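```bash
python3 -m pendant '[{"delta_pos":[0.04,0,0],"spin":0},{"delta_pos":[0.08,0,0],"spin":0},{"delta_pos":[0.12,0,0],"spin":0},{"delta_pos":[0.15,0,0],"spin":0},{"delta_pos":[0.15,0,0],"spin":0},{"delta_pos":[0.15,0,0],"spin":0}]'; python3 -c "
from h import *
for n in ['top','scene']:
  c=robot.read_camera(n)
  for l in ['jar','lid','stylus','stylus_collar','holder_seat','die0']: print(n,l,[(round(m['score'],2),world(c,m['location']).round(4)) for m in robot.mark_of(n,l) if m['score']>.3])
  im=c['color']; y0,x0,h,w=(210,280,140,190) if n=='top' else (190,160,120,190)
  cv2.imwrite('pics/z_%s.png'%n,cv2.resize(im[y0:y0+h,x0:x0+w],None,fx=4,fy=4,interpolation=cv2.INTER_CUBIC))
"
```

```text
t: 58.8
tool_pos: [0.6017, 0.2052, 0.2093]
orientation: [-2.646, -1.692, 0.028]
force: [0.0, 0.0, -0.4]
opening: 0.0547
top jar [(0.6, array([ 0.5045, -0.2435, -0.0031]))]
top lid [(0.79, array([ 7.089e-01, -1.568e-01, -3.000e-04])), (0.71, array([0.8303, 0.0103, 0.0014])), (0.56, array([ 0.5071, -0.0026,  0.072 ]))]
top stylus [(0.46, array([ 0.5627, -0.2578,  0.0268])), (0.4, array([ 0.4301, -0.309 ,  0.04  ]))]
top stylus_collar [(0.62, array([ 5.137e-01,  2.448e-01, -5.000e-04])), (0.44, array([ 0.5643, -0.2555,  0.0722]))]
top holder_seat [(0.92, array([ 0.5681, -0.2614,  0.0723]))]
top die0 [(0.55, array([ 0.5067, -0.2452, -0.0029]))]
scene jar [(0.76, array([ 0.5068, -0.0027,  0.0026])), (0.74, array([0.579 , 0.4745, 0.0011]))]
scene lid [(0.85, array([ 7.098e-01, -1.609e-01, -4.000e-04])), (0.8, array([ 0.5038, -0.0043,  0.075 ])), (0.75, array([0.8298, 0.0113, 0.0015])), (0.72, array([ 0.5054, -0.2456,  0.0009]))]
scene stylus [(0.62, array([ 0.5638, -0.2574,  0.0306]))]
scene stylus_collar [(0.67, array([ 0.5636, -0.2557,  0.0685]))]
scene holder_seat [(0.8, array([ 0.562 , -0.2571,  0.0641]))]
scene die0 []
```

View pics/z_top.png

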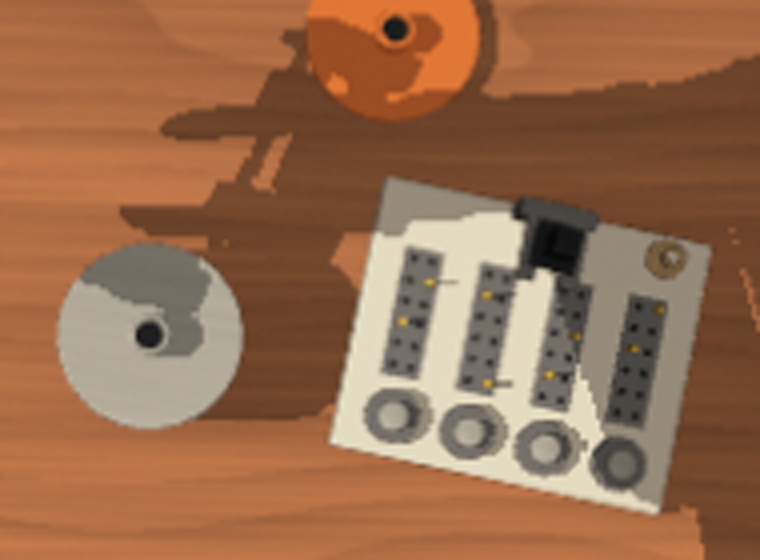

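View pics/z_scene.png

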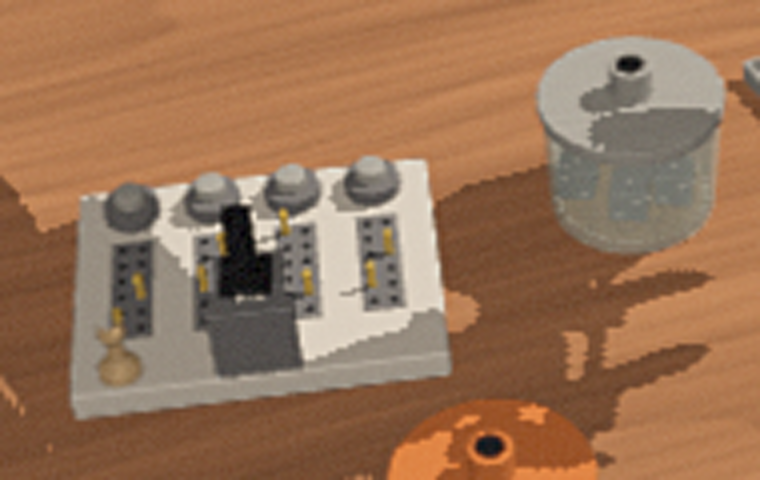

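```bash
python3 -c "
from plant import robot
print(robot.read_state()['t'],robot.close_job())"
```

```text
the job is handed in; nothing more can be done
59.5 None
```

The job is done and handed in at t = 59.5 s. `close_job()` reports no verdict, so I judge it only by my own checks.

- **Studs:** I pressed all four from left to right, each for about a second, and each showed spring contact. Stud 2 (the second from the left) reached its stop at about 11 N; the others read about 2.5 to 4 N. I had no direct reading of stud travel. I judged the depth from the tool height (about 3.5 to 5 mm) and the camera marks. On the last stud the tip looked slightly off centre, but by the marks it was within a few millimetres. All four studs look released.
- **Stylus:** It hangs upright in the holder with the collar on the prongs. The camera marks put the collar within about 2 to 7 mm of the seat, against a limit of 9 mm and a mark accuracy of about 4 mm.
- **Dice:** All four were seen in the jar before the lid went on, and the tray is empty. The fourth landed on another face, possibly leaning against the wall. It didn't hold the lid up.
- **Lid:** I used the grey steel lid, not the orange or purple ones. It seated at the expected height. The camera marks put it at z 0.072 to 0.075 m and about 1 to 4 mm off the jar's centre, against limits of 0.068 to 0.076 m and 8 mm.
- **Bystanders:** None looked moved in the last scene picture. I checked this by eye and did not measure it.
- **False detections:** The last detections also named a few wrong things, such as the scorekeeper as "jar" or "die". I ignored these because their positions matched other known objects.

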